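# Fetch the clutch drum from behind the shop containers

## Robot

A 6-joint arm with a two-finger parallel gripper is mounted at the origin on the work surface. World frame = base frame: x ahead of the robot, y to its left, z up, the work surface at z = 0. Lengths are in m, angles in rad, forces in N, time in s.
With the tool pointing down it reaches from about 0.35 to 0.775 m from the base axis. Payload 7.3 kg.
Tool frame: the origin (TCP) lies midway between the tips of the shut fingers; the grasp point (between the pads) lies 19 mm behind it; z points along the fingers, y is the line along which they close (so a half turn about z gives the same grasp; the last joint's range is limited). The gripper opens to 92 mm and grips with 3 to 60 N. Pads are 19 mm wide; open, the fingers measure 130 mm over their backs; the gripper's body (75 mm by 190 mm) begins 47 mm behind the grasp point.
Start: joints at [-1.345, 0.342, 1.524, -0, 1.275, -0.146], TCP at [0.191, -0.489, 0.227] pointing down, gripper open.
Joint ranges: [-2.53, 2.53], [-0.77, 2.02], [0.04, 2.7], [-1, 4.14], [0.28, 2.66], [-3.11, 3.11]. Speed limits (rad/s): [2.57, 2.57, 3.14, 3.14, 3.14, 3.14].

## Interface

Orientations are given as [roll, pitch, yaw] about the fixed x, y, z axes, in that order (R = Rz(yaw) Ry(pitch) Rx(roll)).
In Python, from cell import robot, read_camera, camera_params, nets gives the robot as it stands. The module is installed in compiled form; this text tells all that it offers.
- The arm moves only by the tool step_arm, never from a script. Its argument "steps" is a list of rows, each an object of numbers: "x", "y", "z": the shift along the tool's x, y, z as a fraction of full scale; "rx", "ry", "rz": the turn, a rotation vector about the tool's x, y, z as a fraction of full scale; "claw": the opening, from -1 (shut) to 1 (fully open). In form: [{"x": .., "y": .., "z": .., "rx": .., "ry": .., "rz": .., "claw": ..}, ...]. A call has 1 to 12 rows; each row is the pose to reach, as a shift and turn from the pose commanded when the call began, along the tool's axes at that moment; what a row does not reach only later rows make up. Full scale, the value 1, is 750 mm for a shift and pi/4 rad for a turn. A row lasts 1/12 s, in which the tool goes at most 41.7 mm and 7.16 degrees, less where a joint would pass 70% of its speed; a pose out of reach is approached as far as the arm can. A call with a number of a shift or a turn outside -1 to 1 is refused whole. A call with a gripper value outside its range is refused whole. The fingers move at their own pace and stop on an object; "squeeze" is the grip in N (left out, the last holds). Time passes only in rows, so rows that repeat a pose let the fingers close. It gives the time, the measured TCP pose, the force, the opening and the grip force at its end, in the units of the state.
- robot.observe(): the state, without advancing time (a new reading comes with each control period).
- read_camera(name): name is "scene" or "top" or "wrist"; returns (picture, depth): 384x512x3 uint8, blue, green, red; 384x512 float32, m along the optical axis (not along the pixel's ray), 0 where there is no reading.
- camera_params(name): a dict with "fx", "fy", "cx", "cy" (pixels), "k1" (the pictures are not rectified: a ray, as slopes to the right and down, at radius r is drawn at 1 + k1 r^2 times it, then the intrinsics apply), "R" (3x3) and "t" (3): a world point X has camera coordinates R X + t; the wrist camera has in their place "hand_eye" (4x4, takes a point from camera to tool coordinates, whose origin is the TCP and whose axes are the flange's). Camera axes: x right, y down, z forward; pixel columns grow to the right and rows downward; lengths in m; the calibration is good to about 2 mm. A picture is of the moment at which its call begins: read the wrist's pose just before it. camera_params takes no time and is no camera call.
- robot.hand_in(): hands the job in; it is judged then, once.
Trained networks look in the newest picture that a camera, given by its name, has taken for a name from the list of things; names that differ only in an ending like _2 or _b are one class to them, and where a whole thing is asked for, a point or a joint stands for the part that bears it (a point fixed in the world has none). Each returns a list of dicts, best first, with "conf" (0 to 1); they miss things now and then, are a little off and sometimes report something else, mostly with a low value. They report only what shows in the picture. A call takes as long as a camera call. They do not tell look-alikes from the thing itself.
- nets.masks_of(camera, query): "region" (384x512 bool, what is visible of it) and "box" ([left, top, right, bottom] in pixels, round what is visible of it).
- nets.landmark_of(camera, query): "pixel" ([row, column] in pixels: a listed point, or the origin of a listed thing).
The state is a dict: "time": time; "qpos": joint angles; "qvel": joint speeds; "joint_efforts": joint torques, N m; "tool_pos": TCP position; "tool_rot": TCP orientation; "contact_force": force on the tool from outside, world axes, zero at the start; "torque": the same for the moment, N m; "opening": finger opening in m; "grip_force": force on a finger pad.
Only numpy, scipy, OpenCV 4.12 (cv2) and the standard library are available. Lean on these libraries where they do the work, as an engineer would, in place of code of your own. Each camera call takes 0.05 s, during which the arm holds its last target. There are 200 camera calls.

## Task

On the chainsaw repair bench, the steel clutch drum sits hemmed in on the steel tray by a spray can, an oil jug and a glass jar. First move all three containers to stand on the bare plywood board, then fetch the drum and set it flat, sprocket up, in the middle of the small wooden block; with all that done, put every container back on the tray exactly where it stood at the start. Keep the containers upright throughout and leave the wrench and the screwdriver where they lie.

Things in the scene. Friction and masses are not known exactly. Their poses are not given: they have to be found in the camera images.
- spray: small spray can, round, bare aluminium with a white band: 54 mm diameter, straight side up to 97 mm, then a shoulder and a 34 mm wide white cap up to 122 mm. Loose, about 0.2 kg. Origin: centre of its underside, z up.
- jug: white rectangular oil jug, 42 mm along its own x and 58 mm along its own y, straight sides up to 96 mm, narrower shoulder and 24 mm wide black screw cap up to 120 mm. Loose, about 0.25 kg. Origin: centre of its underside, z up. At the start its axes are parallel to the tray's within about 0.06 rad.
- jar: straight round glass jar with a steel lid, 64 mm diameter (lid 65 mm), 112 mm high, lid from 96 mm up. Loose, about 0.3 kg. Origin: centre of its underside, z up.
- drum: dark steel clutch drum, the low round part hemmed in by the containers: 58 mm diameter, 26 mm high, with a small sprocket (about 31 mm across) on top, up to 32 mm. Loose, about 0.16 kg. Origin: centre of its underside, z (sprocket side) up.
- tray: fixed steel tray, 150 mm (x) by 220 mm (y), floor 4 mm above the bench, rim 4 mm wide and 12 mm high. Origin: centre of its underside. Three flat 60 mm ring marks at (-37, 0), (32, 69) and (32, -69) mm in its frame are the containers' places: one on each within 3 mm at the start, which on which varies. The drum is at about (32, 0) mm, some 8 to 13 mm from each.
- board: bare square plywood board, the side area: 220 x 220 mm, 12 mm thick, flat, fixed, empty at the start; on one side of the tray, the block being on the other (which side varies). Origin: centre of its underside (bench level).
- block: small square light wood block, 110 x 110 mm, 20 mm high, fixed, a thin dark 68 mm ring marking the middle of its flat top. Origin: centre of its underside (bench level).
- wrench: steel wrench, 190 mm long, lying on the bench just beyond the block, some 45 mm from it: a bystander. Origin: near the middle of its underside, x along its length.
- screwdriver: screwdriver, 190 mm long, lying on the bench on the robot's side of the block, some 45 mm from it: a bystander. Origin: near the middle of its underside, x along its length.
There are look-alikes about, which are no part of the job. Leave any blue or yellow look-alike of the jug alone.

How it is judged:
By the outcome, as a careful person would: the job done as asked, in the order asked, and still so for the second after the job is handed in, with the robot touching nothing.
It also fails if it takes over 128 s, if anything falls off the work surface, if the arm or the gripper's body presses on something with over 40 N, if the wrist force passes 120 N, or if a joint passes its speed limit or range.

## Working session

There is one attempt and no reset: what is moved stays moved. The work goes in short steps, Python scripts to look and compute and a tool call to move; the robot and the scene stay as the last step left them, time stands still between calls to the robot, and variables do not carry over. Pictures are saved under pics/ and viewed, at most 14 in all, crops included, and the job is handed in when it is done.

Besides the shell and the picture viewer there is one more tool, called after "Request:" by a JSON object that holds its "api" and its "payload". step_arm: Moves the arm, as the interface text tells. Its arguments: {"type":"object","properties":{"steps":{"type":"array","items":{"type":"object","properties":{"x":{"type":"number","minimum":-1,"maximum":1},"y":{"type":"number","minimum":-1,"maximum":1},"z":{"type":"number","minimum":-1,"maximum":1},"rx":{"type":"number","minimum":-1,"maximum":1},"ry":{"type":"number","minimum":-1,"maximum":1},"rz":{"type":"number","minimum":-1,"maximum":1},"claw":{"type":"number"}}}},"squeeze":{"type":"number"}},"required":["steps"]}

```bash
mkdir -p pics; ls
python3 - <<'E'
from cell import robot, read_camera, camera_params, nets
import cv2, numpy as np
s=robot.observe(); print({k:np.round(v,3) for k,v in s.items()})
for c in ("scene","top"):
    im,d=read_camera(c); cv2.imwrite(f"pics/{c}0.png",im); p=camera_params(c); print(c,p)
    for q in ("spray","jug","jar","drum","tray","board","block","wrench","screwdriver"):
        r=nets.landmark_of(c,q); print(q,[(np.round(x["pixel"],1).tolist(),round(x["conf"],2)) for x in r[:4]])
print(camera_params("wrist"))
print(robot.observe()["time"])
E
```

```text
pics
{'time': np.float64(0.0), 'qpos': array([-1.345,  0.343,  1.525, -0.   ,  1.275, -0.146]), 'qvel': array([ 0.001, -0.   , -0.001,  0.002, -0.   , -0.001]), 'joint_efforts': array([ 1.0000e-03, -4.3124e+01, -2.4422e+01,  7.2000e-02,  5.6000e-02,
       -0.0000e+00]), 'tool_pos': array([ 0.191, -0.489,  0.226]), 'tool_rot': array([-3.14 , -0.   ,  0.372]), 'contact_force': array([ 0.134, -0.462, -0.061]), 'torque': array([-0.037,  0.003,  0.037]), 'grip_force': np.float64(0.0), 'opening': np.float64(0.092)}
scene {'fx': 352.1738821905131, 'fy': 352.1738821905131, 'cx': 249.65308910460078, 'cy': 193.47828939658646, 'k1': -0.037800408169731806, 'R': array([[ 0.87856138,  0.47742633, -0.01392852],
       [ 0.3710815 , -0.70064469, -0.60942229],
       [-0.30071319,  0.53024627, -0.79272345]]), 't': array([-0.4603492 , -0.18108014,  1.25004404])}
spray [([222.7, 262.0], 0.88)]
jug [([197.6, 243.5], 0.88), ([221.0, 313.3], 0.81), ([187.5, 197.7], 0.64)]
jar [([185.4, 266.0], 0.95)]
drum [([201.7, 264.5], 0.54)]
tray [([201.7, 252.1], 0.72)]
board [([134.4, 289.2], 0.91), ([218.9, 260.0
[... 613 characters left out ...]
68.5], 0.74)]
jar []
drum [([181.9, 261.6], 0.86)]
tray [([191.1, 264.8], 0.93)]
board [([194.8, 160.8], 0.55)]
block [([205.5, 358.1], 0.87)]
wrench [([194.5, 157.3], 0.68)]
screwdriver [([244.1, 367.3], 0.59)]
{'fx': 300.01114890192565, 'fy': 300.01114890192565, 'cx': 256.859031250133, 'cy': 190.71579967934153, 'k1': -0.07006997019993413, 'hand_eye': array([[ 9.85059804e-06, -9.55663608e-01, -2.94460638e-01,
         7.92995305e-02],
       [ 9.99999919e-01, -1.09338867e-04,  3.88309194e-04,
         3.50135493e-04],
       [-4.03288958e-04, -2.94460618e-01,  9.55663530e-01,
        -1.57916405e-01],
       [ 0.00000000e+00,  0.00000000e+00,  0.00000000e+00,
         1.00000000e+00]])}
1.0
```

View pics/scene0.png

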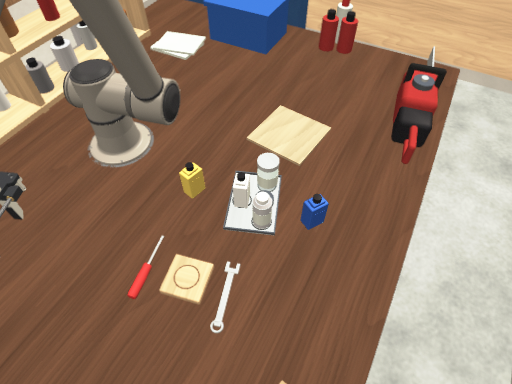

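View pics/top0.png

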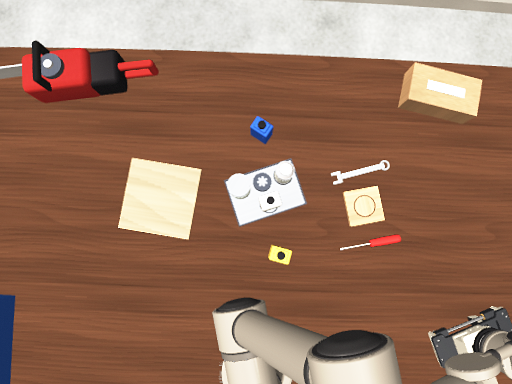

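The scene picture shows the jug (241,190), jar (267,172) and spray (262,210) on the tray, with the drum between them. The board is at (289,134), the block at (188,278), and yellow and blue jug look-alikes stand at (192,180) and (314,211). The top view agrees: jar at (238,185), spray at (284,172), jug at (270,200), drum at (262,182). There the board is on the left at (160,198) and the block on the right at (364,206).

```bash
cat > h.py <<'E'
from cell import robot, read_camera, camera_params, nets
import cv2, numpy as np
from scipy.spatial.transform import Rotation as Ro
def cam(name, s=None):
    p=camera_params(name); K=np.array([[p["fx"],0,p["cx"]],[0,p["fy"],p["cy"]],[0,0,1]]); D=np.array([p["k1"],0,0,0,0])
    if "R" in p: Rc=p["R"].T; o=-Rc@p["t"]
    else:
        s=s or robot.observe(); T=np.eye(4); T[:3,:3]=Ro.from_euler("xyz",s["tool_rot"]).as_matrix(); T[:3,3]=s["tool_pos"]
        M=T@p["hand_eye"]; Rc=M[:3,:3]; o=M[:3,3]
    return K,D,Rc,o
def rays(C,uv):
    K,D,Rc,o=C
    n=cv2.undistortPoints(np.float64(uv).reshape(-1,1,2),K,D)[:,0]
    return np.c_[n,np.ones(len(n))]@Rc.T
def onplane(C,uv,z):
    d=rays(C,uv); o=C[3]; return o+d*((z-o[2])/d[:,2])[:,None]
def proj(C,X):
    K,D,Rc,o=C; return cv2.projectPoints(np.float64(X).reshape(-1,1,3),Rc.T,-Rc.T@o,K,D)[0][:,0]
def cloud(C,depth):
    v,u=np.mgrid[:depth.shape[0],:depth.shape[1]]
    P=C[3]+rays(C,np.c_[u.ravel(),v.ravel()])*depth.reshape(-1,1); P=P.reshape(depth.shape+(3,)); P[depth<=0]=np.nan; return P
def rect(P):  # min-area rect of world points (mm)
    (c,sz,a)=cv2.minAreaRect(np.float32(P[:,:2]*1000)); return np.round(c,1),np.round(sz,1),round(a,2)
E
python3 - <<'E'
from h import *
C=cam("top"); im,d=read_camera("top"); P=cloud(C,d)
for q,z in (("tray",.012),("board",.012),("block",.02),("wrench",.005),("screwdriver",.01)):
    for m in nets.masks_of("top",q)[:2]:
        v,u=np.nonzero(m["region"]); print(q,round(m["conf"],2),rect(onplane(C,np.c_[u,v],z)), "depth z",np.round(np.nanmedian(P[v,u,2]),4))
for uv in ((238,178),(284,165),(270,200),(262,182),(281,255),(262,128)): print(uv,np.round(P[uv[1],uv[0]],3))
E
```

```text
tray 0.72 (array([542.9,  -5.5]), array([151. , 222.3]), 20.58) depth z 0.0037
board 0.62 (array([512.6, 313.6]), array([222.6, 220.4]), 82.9) depth z 0.0113
block 0.6 (array([ 508.7, -309.9]), array([113.1, 118. ]), 11.62) depth z 0.0189
wrench 0.67 (array([ 398.1, -354.6]), array([ 25.3, 151.5]), 10.54) depth z 0.0213
wrench 0.58 (array([ 620.6, -306.2]), array([ 35. , 187.5]), 17.74) depth z 0.006
screwdriver 0.57 (array([ 394.3, -334.9]), array([ 22.9, 183.2]), 12.35) depth z 0.022
(238, 178) [0.567 0.072 0.117]
(284, 165) [ 0.608 -0.056  0.122]
(270, 200) [ 0.508 -0.02   0.12 ]
(262, 182) [0.569 0.004 0.037]
(281, 255) [ 0.356 -0.054  0.122]
(262, 128) [0.717 0.009 0.108]
```

```bash
cat >> h.py <<'E'
def plan(*targets):  # each (x,y,z,yaw) tool down; prints fractions from the present pose
    s=robot.observe(); R=Ro.from_euler("xyz",s["tool_rot"])
    for x,y,z,yaw in targets:
        d=R.inv().apply(np.array([x,y,z])-s["tool_pos"])/.75
        w=(R.inv()*Ro.from_euler("xyz",[np.pi,0,yaw])).as_rotvec()/(np.pi/4)
        print("->",(x,y,z,round(yaw,3)),"xyz",np.round(d,4),"r",np.round(w,4),"dist rows",np.ceil(max(np.linalg.norm(d)*.75/.0417,np.linalg.norm(w)*45/7.16)))
E
python3 -c "
from h import *
plan((.61,.02,.26,.36))"
```

```text
-> (0.61, 0.02, 0.26, 0.36) xyz [ 0.7674 -0.4294 -0.0444] r [0.0001 0.     0.0149] dist rows 16.0
```

Request:
{"api": "step_arm", "payload": {"steps": [{"x": 0.767,"y": -0.43,"z": -0.045,"rz": 0.015,"claw": 1},{"x": 0.767,"y": -0.43,"z": -0.045,"rz": 0.015},{"x": 0.767,"y": -0.43,"z": -0.045,"rz": 0.015},{"x": 0.767,"y": -0.43,"z": -0.045,"rz": 0.015},{"x": 0.767,"y": -0.43,"z": -0.045,"rz": 0.015},{"x": 0.767,"y": -0.43,"z": -0.045,"rz": 0.015},{"x": 0.767,"y": -0.43,"z": -0.045,"rz": 0.015},{"x": 0.767,"y": -0.43,"z": -0.045,"rz": 0.015},{"x": 0.767,"y": -0.43,"z": -0.045,"rz": 0.015},{"x": 0.767,"y": -0.43,"z": -0.045,"rz": 0.015},{"x": 0.767,"y": -0.43,"z": -0.045,"rz": 0.015},{"x": 0.767,"y": -0.43,"z": -0.045,"rz": 0.015}]}}

```text
$.steps[0]: bad value
```

```bash
python3 -c "
from h import *
plan((.61,.02,.26,.36))"
```

```text
-> (0.61, 0.02, 0.26, 0.36) xyz [ 0.7674 -0.4294 -0.0444] r [0.0001 0.     0.0149] dist rows 16.0
```

Request:
{"api": "step_arm", "payload": {"steps": [{"x": 0.767,"y": -0.43,"z": -0.045,"rx": 0,"ry": 0,"rz": 0.015,"claw": 1},{"x": 0.767,"y": -0.43,"z": -0.045,"rx": 0,"ry": 0,"rz": 0.015,"claw": 1},{"x": 0.767,"y": -0.43,"z": -0.045,"rx": 0,"ry": 0,"rz": 0.015,"claw": 1},{"x": 0.767,"y": -0.43,"z": -0.045,"rx": 0,"ry": 0,"rz": 0.015,"claw": 1},{"x": 0.767,"y": -0.43,"z": -0.045,"rx": 0,"ry": 0,"rz": 0.015,"claw": 1},{"x": 0.767,"y": -0.43,"z": -0.045,"rx": 0,"ry": 0,"rz": 0.015,"claw": 1},{"x": 0.767,"y": -0.43,"z": -0.045,"rx": 0,"ry": 0,"rz": 0.015,"claw": 1},{"x": 0.767,"y": -0.43,"z": -0.045,"rx": 0,"ry": 0,"rz": 0.015,"claw": 1},{"x": 0.767,"y": -0.43,"z": -0.045,"rx": 0,"ry": 0,"rz": 0.015,"claw": 1},{"x": 0.767,"y": -0.43,"z": -0.045,"rx": 0,"ry": 0,"rz": 0.015,"claw": 1},{"x": 0.767,"y": -0.43,"z": -0.045,"rx": 0,"ry": 0,"rz": 0.015,"claw": 1},{"x": 0.767,"y": -0.43,"z": -0.045,"rx": 0,"ry": 0,"rz": 0.015,"claw": 1}]}}

```text
time: 2.3
tool_pos: [0.5089, -0.1014, 0.2526]
tool_rot: [3.141, -0.0, 0.36]
contact_force: [0.6, -0.7, 0.0]
opening: 0.092
grip_force: 0.0
```

```bash
python3 -c "
from h import *
plan((.61,.02,.26,.36))"
```

```text
-> (0.61, 0.02, 0.26, 0.36) xyz [ 0.1833 -0.104  -0.0099] r [ 0.0006 -0.0004  0.0002] dist rows 4.0
```

Request:
{"api": "step_arm", "payload": {"steps": [{"x": 0.183,"y": -0.104,"z": -0.01,"rx": 0,"ry": 0,"rz": 0,"claw": 1},{"x": 0.183,"y": -0.104,"z": -0.01,"rx": 0,"ry": 0,"rz": 0,"claw": 1},{"x": 0.183,"y": -0.104,"z": -0.01,"rx": 0,"ry": 0,"rz": 0,"claw": 1},{"x": 0.183,"y": -0.104,"z": -0.01,"rx": 0,"ry": 0,"rz": 0,"claw": 1},{"x": 0.183,"y": -0.104,"z": -0.01,"rx": 0,"ry": 0,"rz": 0,"claw": 1},{"x": 0.183,"y": -0.104,"z": -0.01,"rx": 0,"ry": 0,"rz": 0,"claw": 1}]}}

```text
time: 2.8
tool_pos: [0.6093, 0.0196, 0.2589]
tool_rot: [-3.141, 0.001, 0.363]
contact_force: [-0.4, -0.1, -0.6]
opening: 0.0919
grip_force: 0.0
```

Run:
```python
from h import *
s=robot.observe(); print(s["tool_pos"],s["tool_rot"],s["time"])
C=cam("wrist",s); im,d=read_camera("wrist"); np.savez("w1.npz",im=im,d=d,C3=C[3],C2=C[2]); P=cloud(C,d)
Tt=np.array([.543,-.0055]); a=np.deg2rad(20.6); Rt=np.array([[np.cos(a),-np.sin(a)],[np.sin(a),np.cos(a)]])
for q,z in (("jar",.112),("spray",.122),("jug",.12),("drum",.026),("tray",.012)):
    for m in nets.masks_of("wrist",q)[:3]:
        v,u=np.nonzero(m["region"]); X=P[v,u]; zt=np.nanpercentile(X[:,2],95); T=X[np.abs(X[:,2]-zt)<.004]
        c,r=cv2.minEnclosingCircle(np.float32(T[:,:2]*1000))
        print(q,round(m["conf"],2),m["box"],"ztop",round(zt,4),"circ",np.round(c,1),round(r,1), "rect",rect(T))
o=im.copy()
for m in ((-.037,0),(.032,.069),(.032,-.069),(.032,0)):
    X=Tt+Rt@np.array(m); u=proj(C,[[*X,.004]])[0]; cv2.drawMarker(o,tuple(int(i) for i in u),(0,0,255),0,8)
cv2.imwrite("pics/w1.png",o)
```

```text
[0.609307   0.01959504 0.2589471 ] [-3.14136877e+00  9.34360261e-04  3.63050645e-01] 2.8
jar 0.69 [164.3, 161.6, 230.3, 240.7] ztop 0.1175 circ [549.3  68.9] 32.9 rect (array([550.3,  68.5]), array([64.5, 62.7]), 61.66)
spray 0.83 [290.4, 167.3, 347.8, 233.9] ztop 0.1266 circ [598.  -61.7] 17.0 rect (array([597.8, -61.4]), array([32.6, 32.7]), 24.04)
jug 0.97 [233.2, 218.3, 287.2, 269.0] ztop 0.1147 circ [515.8 -16. ] 13.5 rect (array([515.1, -16.3]), array([ 9.1, 25.9]), 25.96)
jug 0.72 [222.0, 297.6, 265.7, 326.6] ztop 0.0658 circ [375.6 -38. ] 9.7 rect (array([379.2, -36.2]), array([ 9.5, 19.3]), 26.15)
jug 0.6 [270.0, 39.8, 338.0, 110.6] ztop 0.1203 circ [726.5   9.1] 11.9 rect (array([726.4,   9.5]), array([22. , 22.5]), 15.65)
drum 0.69 [237.8, 166.6, 281.3, 211.0] ztop 0.0357 circ [573.3   5.2] 25.0 rect (array([569.7,   4.1]), array([36.1, 44.3]), 55.05)
tray 0.83 [181.0, 154.9, 338.3, 257.6] ztop 0.0123 circ [543.3  -9.2] 131.6 rect (array([542.4,  -8.8]), array([151.4, 220. ]), 20.37)
tray 0.2 [239.7, 164.2, 277.9, 213.6] ztop 0.0357 circ [573.3   5.2] 25.0 rect (array([569.7,   4.1]), array([36.1, 44.3]), 55.05)
```

View pics/w1.png

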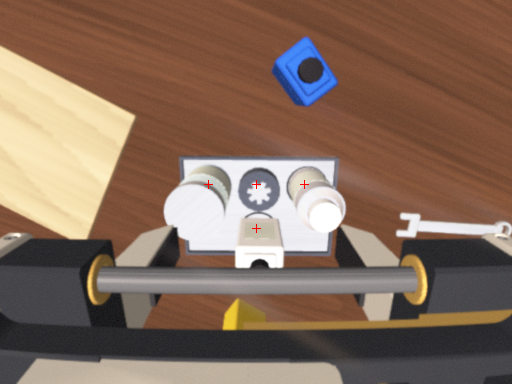

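The wrist picture shows the jar lid (197,210), spray cap (325,216) and drum (258,190), and the projected ring marks fall where the containers stand. The gripper bar hides the jug's cap at (260,265), so I'll take a second view from 50 mm further back.

Request:
{"api": "step_arm", "payload": {"steps": [{"x": -0.07,"y": 0,"z": -0.05,"rx": 0,"ry": 0,"rz": 0,"claw": 1},{"x": -0.07,"y": 0,"z": -0.05,"rx": 0,"ry": 0,"rz": 0,"claw": 1},{"x": -0.07,"y": 0,"z": -0.05,"rx": 0,"ry": 0,"rz": 0,"claw": 1},{"x": -0.07,"y": 0,"z": -0.05,"rx": 0,"ry": 0,"rz": 0,"claw": 1}]}}

```text
time: 3.43
tool_pos: [0.5595, -0.0014, 0.2987]
tool_rot: [3.14, -0.003, 0.358]
contact_force: [0.8, 0.4, -0.0]
opening: 0.0916
grip_force: 0.0
```

```bash
cat > meas.py <<'E'
from h import *
def meas(C,im,d,verbose=1):
    P=cloud(C,d); out={}
    for q,z0,z1 in (("jar",.112,.124),("spray",.12,.133),("jug",.118,.131),("jugbody",.085,.104),("drum",.027,.034),("sprk",.034,.042)):
        qq={"jugbody":"jug","sprk":"drum"}.get(q,q)
        for m in nets.masks_of("wrist",qq)[:2]:
            if m["conf"]<.4: continue
            v,u=np.nonzero(cv2.dilate(m["region"].astype(np.uint8),np.ones((5,5)))); X=P[v,u]; T=X[(X[:,2]>z0)&(X[:,2]<z1)]
            if len(T)<15: continue
            c,r=cv2.minEnclosingCircle(np.float32(T[:,:2]*1000))
            print(q,round(m["conf"],2),"n",len(T),"z",np.round(np.median(T[:,2]),4),"circ",np.round(c,1),round(r,1),"rect",rect(T),"mean",np.round(T[:,:2].mean(0)*1000,1))
    for m in nets.masks_of("wrist","tray")[:1]:
        v,u=np.nonzero(m["region"]); X=P[v,u]; T=X[(X[:,2]>.008)&(X[:,2]<.016)]; print("rim",rect(T),np.median(T[:,2]))
E
python3 - <<'E'
from meas import *
s=robot.observe(); print(s["tool_pos"],s["tool_rot"],s["time"])
C=cam("wrist",s); im,d=read_camera("wrist"); np.savez("w2.npz",im=im,d=d,pos=s["tool_pos"],rot=s["tool_rot"]); meas(C,im,d)
cv2.imwrite("pics/w2.png",im)
E
```

```text
[ 0.55954427 -0.00141573  0.2987152 ] [ 3.14012783e+00 -2.72724829e-03  3.58168753e-01] 3.4333
jar 0.77 n 2431 z 0.1164 circ [549.6  69.1] 32.8 rect (array([548.7,  69.4]), array([63.5, 64.3]), 19.78) mean [550.   69.1]
spray 0.8 n 700 z 0.1259 circ [597.8 -61.7] 17.1 rect (array([598. , -61.4]), array([32.6, 33.2]), 82.86) mean [598.3 -60.9]
jug 0.81 n 152 z 0.12 circ [356.3 -56.1] 11.4 rect (array([356.1, -54.6]), array([19.6, 20.9]), 76.29) mean [357.1 -54.4]
jug 0.74 n 299 z 0.1238 circ [509.6 -21.3] 11.8 rect (array([509.6, -21.6]), array([23. , 22.4]), 70.28) mean [510.2 -21.1]
jugbody 0.81 n 569 z 0.0959 circ [357.3 -55.3] 33.2 rect (array([356.9, -55.1]), array([58.7, 41.3]), 80.21) mean [365.3 -53.7]
jugbody 0.74 n 762 z 0.0992 circ [509.9 -21.5] 33.7 rect (array([509.7, -21.5]), array([41.9, 57.3]), 19.97) mean [516.2 -18.3]
drum 0.73 n 1014 z 0.0298 circ [572.3   2.8] 28.9 rect (array([572.7,   3. ]), array([56.2, 56.1]), 19.57) mean [573.    3.3]
sprk 0.73 n 249 z 0.0352 circ [572.3   2.6] 15.6 rect (array([572.8,   2.6]), array([30.1, 29.1]), 44.01) mean [572.4   2.8]
rim (array([542.,  -9.]), array([148.6, 220.2]), 20.5) 0.011875853453249097
```

View pics/w2.png

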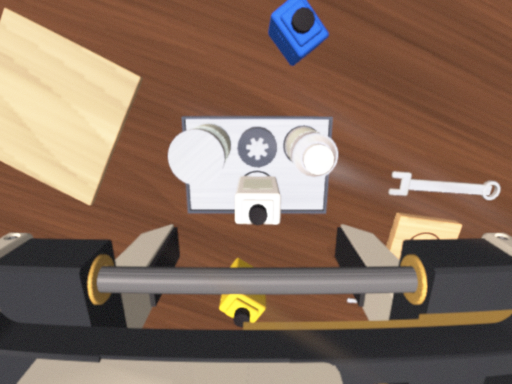

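The second view shows all of them clearly: jar lid (197,155), spray cap (318,159), jug with its cap (258,213) and drum (257,148). The measured heights fit the text on a 4 mm tray floor, and the positions match the ring marks. One yaw of 0.352 suits all the grasps.

```bash
python3 -c "
from h import *
plan((.5495,.069,.17,.352),(.5495,.069,.070,.352))"
```

```text
-> (0.5495, 0.069, 0.17, 0.352) xyz [ 0.0199 -0.0913  0.1688] r [-0.0006  0.0012  0.0106] dist rows 4.0
-> (0.5495, 0.069, 0.07, 0.352) xyz [ 0.02   -0.0912  0.3021] r [-0.0006  0.0012  0.0106] dist rows 6.0
```

```bash
cat >> h.py <<'E'
import json
def moved(x,y,z,rz=0,frac=1):  # track the commanded pose
    c=json.load(open("cmd.json")); R=Ro.from_euler("xyz",[np.pi,0,c[3]]); p=np.array(c[:3])+R.apply([x,y,z])*.75*frac
    c=[*p,c[3]-rz*np.pi/4]; json.dump(c,open("cmd.json","w")); s=robot.observe()
    print("cmd",np.round(c,4),"meas",np.round(s["tool_pos"],4),np.round(s["tool_rot"],4),"t",s["time"])
def plan(*T):
    c=json.load(open("cmd.json")); R=Ro.from_euler("xyz",[np.pi,0,c[3]])
    for x,y,z,yaw in T:
        d=R.inv().apply(np.array([x,y,z])-c[:3])/.75; n=np.linalg.norm(d)*.75/.0417; w=-(yaw-c[3])/(np.pi/4)
        print("->",(x,y,z,yaw),"xyz",np.round(d,4),"rz",round(w,4),"rows",np.ceil(max(n,abs(w)*45/7.16)))
E
echo "[0.191,-0.489,0.227,0.3718]">cmd.json
python3 -c "
from h import *
moved(.767,-.43,-.045,.015,.7577);moved(.183,-.104,-.01);moved(-.07,0,-.05)
plan((.5495,.069,.17,.352),(.5495,.069,.070,.352))"
```

```text
cmd [ 0.5083 -0.103   0.2526  0.36  ] meas [ 5.598e-01 -4.000e-04  2.966e-01] [-3.1411e+00  1.0000e-03  3.6030e-01] t 3.8333
cmd [0.6093 0.0184 0.2601 0.36  ] meas [ 5.598e-01 -4.000e-04  2.966e-01] [-3.1411e+00  1.0000e-03  3.6030e-01] t 3.8333
cmd [ 5.602e-01 -1.000e-04  2.976e-01  3.600e-01] meas [ 5.598e-01 -4.000e-04  2.966e-01] [-3.1411e+00  1.0000e-03  3.6030e-01] t 3.8333
-> (0.5495, 0.069, 0.17, 0.352) xyz [ 0.0192 -0.0913  0.1701] rz 0.0102 rows 4.0
-> (0.5495, 0.069, 0.07, 0.352) xyz [ 0.0192 -0.0913  0.3034] rz 0.0102 rows 6.0
```

```bash
cat > off.py <<'E'
from h import *
def off(f,pose,yaw=None):
    w=np.load(f); s=dict(tool_pos=np.array(pose[:3]),tool_rot=np.array([np.pi,0,pose[3]]))
    P=cloud(cam("wrist",s),w["d"])[:225]; X=P[np.isfinite(P).all(2)]; r={}
    for n,c,z0,z1,rad in (("jar",(.5495,.069),.112,.124,.045),("spray",(.598,-.0615),.121,.133,.03),("jugcap",(.5097,-.021),.119,.131,.025),("jug",(.5097,-.021),.085,.104,.05),("drum",(.5725,.003),.027,.042,.045)):
        T=X[(X[:,2]>z0)&(X[:,2]<z1)&(np.hypot(*(X[:,:2]-c).T)<rad)]
        if len(T)>20: q,R=cv2.minEnclosingCircle(np.float32(T[:,:2]*1000)); print(f,n,np.round(q,1),round(R,1),rect(T),np.round(np.median(T[:,2]),4))
E
python3 -c "
from off import *
off('w1.npz',(.6093,.0184,.2601,.36)); off('w2.npz',(.5602,-.0001,.2976,.36))"
```

```text
w1.npz jar [550.   68.5] 32.5 (array([558.5,  71.7]), array([46.4, 64.3]), 19.97) 0.1175
w1.npz spray [597.9 -62.8] 17.0 (array([601.7, -61.3]), array([24.6, 33.1]), 19.61) 0.127
w1.npz drum [578.6   4.1] 43.8 (array([573.8,   0. ]), array([56.9, 82.6]), 36.39) 0.0314
w2.npz jar [549.6  70.5] 32.8 (array([548.7,  70.7]), array([63.6, 64.3]), 19.87) 0.1153
w2.npz spray [598.3 -60.1] 17.1 (array([598.2, -60.1]), array([32.5, 33.2]), 82.2) 0.1246
w2.npz jugcap [509.8 -20. ] 11.8 (array([509.8, -20.3]), array([23. , 22.4]), 70.39) 0.1228
w2.npz jug [510.  -20.2] 33.7 (array([509.8, -20.2]), array([41.9, 57.3]), 20.12) 0.0983
w2.npz drum [572.3   3. ] 44.8 (array([573. ,   3.2]), array([56.2, 85.4]), 19.08) 0.0291
```

Request:
{"api": "step_arm", "payload": {"steps": [{"x": 0.019,"y": -0.091,"z": 0.16,"rx": 0,"ry": 0,"rz": 0.01,"claw": 1},{"x": 0.019,"y": -0.091,"z": 0.16,"rx": 0,"ry": 0,"rz": 0.01,"claw": 1},{"x": 0.019,"y": -0.091,"z": 0.16,"rx": 0,"ry": 0,"rz": 0.01,"claw": 1},{"x": 0.019,"y": -0.091,"z": 0.16,"rx": 0,"ry": 0,"rz": 0.01,"claw": 1},{"x": 0.019,"y": -0.091,"z": 0.16,"rx": 0,"ry": 0,"rz": 0.01,"claw": 1}]}}

```text
time: 4.25
tool_pos: [0.5464, 0.0702, 0.1733]
tool_rot: [-3.138, 0.007, 0.355]
contact_force: [1.1, -0.3, -0.5]
opening: 0.0917
grip_force: 0.0
```

```bash
python3 -c "
from h import *
moved(.019,-.091,.16,.01); plan((.5602,-.0001,.2976,.352))"
```

```text
cmd [0.5494 0.0688 0.1776 0.3522] meas [0.5464 0.0702 0.1733] [-3.1384  0.0075  0.3546] t 4.25
-> (0.5602, -0.0001, 0.2976, 0.352) xyz [-0.0182  0.0911 -0.16  ] rz 0.0002 rows 4.0
```

Request:
{"api": "step_arm", "payload": {"steps": [{"x": -0.018,"y": 0.091,"z": -0.16,"rx": 0,"ry": 0,"rz": 0,"claw": 1},{"x": -0.018,"y": 0.091,"z": -0.16,"rx": 0,"ry": 0,"rz": 0,"claw": 1},{"x": -0.018,"y": 0.091,"z": -0.16,"rx": 0,"ry": 0,"rz": 0,"claw": 1},{"x": -0.018,"y": 0.091,"z": -0.16,"rx": 0,"ry": 0,"rz": 0,"claw": 1},{"x": -0.018,"y": 0.091,"z": -0.16,"rx": 0,"ry": 0,"rz": 0,"claw": 1},{"x": -0.018,"y": 0.091,"z": -0.16,"rx": 0,"ry": 0,"rz": 0,"claw": 1},{"x": -0.018,"y": 0.091,"z": -0.16,"rx": 0,"ry": 0,"rz": 0,"claw": 1},{"x": -0.018,"y": 0.091,"z": -0.16,"rx": 0,"ry": 0,"rz": 0,"claw": 1},{"x": -0.018,"y": 0.091,"z": -0.16,"rx": 0,"ry": 0,"rz": 0,"claw": 1},{"x": -0.018,"y": 0.091,"z": -0.16,"rx": 0,"ry": 0,"rz": 0,"claw": 1}]}}

```text
time: 5.08
tool_pos: [0.5595, 0.0002, 0.2964]
tool_rot: [-3.141, 0.002, 0.353]
contact_force: [-0.4, 0.5, -0.4]
opening: 0.0919
grip_force: 0.0
```

Run:
```python
from off import *
moved(-.018,.091,-.16)
c=json.load(open("cmd.json")); ps=[]
for i in range(4):
    s=robot.observe(); ps.append(np.r_[s["tool_pos"],s["tool_rot"]]); im,d=read_camera("wrist"); np.savez(f"ref{i}.npz",im=im,d=d)
print(np.round(ps,4))
for i in (1,3): off(f"ref{i}.npz",c)
for q in ("wrench","screwdriver","block"): print(q,[m["box"] for m in nets.masks_of("wrist",q)[:1]])
plan((.5496,.0695,.17,.352),(.5496,.0695,.070,.352))
```

```text
cmd [0.5603 0.     0.2976 0.3522] meas [5.595e-01 2.000e-04 2.964e-01] [-3.1408e+00  1.6000e-03  3.5300e-01] t 5.0833
[[ 5.5950e-01  2.0000e-04  2.9640e-01 -3.1408e+00  1.6000e-03  3.5300e-01]
 [ 5.5960e-01  1.0000e-04  2.9660e-01 -3.1410e+00  1.2000e-03  3.5280e-01]
 [ 5.5970e-01 -0.0000e+00  2.9680e-01 -3.1412e+00  8.0000e-04  3.5280e-01]
 [ 5.5980e-01 -1.0000e-04  2.9690e-01 -3.1414e+00  6.0000e-04  3.5260e-01]]
ref1.npz jar [550.6  68.9] 32.7 (array([550.2,  68.9]), array([63.9, 64. ]), 42.78) 0.1174
ref1.npz spray [598.7 -61.5] 17.1 (array([599. , -61.4]), array([33., 33.]), 16.54) 0.1268
ref1.npz jugcap [510.5 -21.2] 11.7 (array([510.7, -20.9]), array([21.7, 22.9]), 22.64) 0.1247
ref1.npz jug [510.9 -21.5] 33.8 (array([511. , -20.9]), array([41.1, 57.9]), 20.61) 0.1001
ref1.npz drum [578.    4.2] 43.7 (array([573.8,   2.2]), array([55.9, 85. ]), 21.11) 0.0313
ref3.npz jar [550.2  69. ] 32.8 (array([549.6,  69.5]), array([64.4, 63.7]), 18.37) 0.1171
ref3.npz spray [598.6 -61.4] 17.0 (array([598.7, -61.2]), array([32.9, 33. ]), 21.54) 0.1265
ref3.npz jugcap [510.1 -21.2] 11.7 (array([510.5, -20.8]), array([21.8, 22.7]), 18.64) 0.1244
ref3.npz jug [510.8 -20.9] 33.4 (array([510.6, -21.1]), array([41., 58.]), 19.98) 0.0999
ref3.npz drum [576.5   3.9] 44.2 (array([573.1,   1.8]), array([57.6, 85.4]), 21.95) 0.0309
wrench [[392.9, 168.8, 503.6, 196.6]]
screwdriver []
block [[386.7, 210.3, 464.5, 259.3]]
-> (0.5496, 0.0695, 0.17, 0.352) xyz [ 0.0185 -0.0919  0.1701] rz 0.0002 rows 4.0
-> (0.5496, 0.0695, 0.07, 0.352) xyz [ 0.0185 -0.0919  0.3034] rz 0.0002 rows 6.0
```

Request:
{"api": "step_arm", "payload": {"steps": [{"x": 0.0183,"y": -0.0914,"z": 0.16,"rx": 0,"ry": 0,"rz": 0,"claw": 1},{"x": 0.0183,"y": -0.0914,"z": 0.16,"rx": 0,"ry": 0,"rz": 0,"claw": 1},{"x": 0.0183,"y": -0.0914,"z": 0.16,"rx": 0,"ry": 0,"rz": 0,"claw": 1},{"x": 0.0183,"y": -0.0914,"z": 0.16,"rx": 0,"ry": 0,"rz": 0,"claw": 1},{"x": 0.0183,"y": -0.0914,"z": 0.3034,"rx": 0,"ry": 0,"rz": 0,"claw": 1},{"x": 0.0183,"y": -0.0914,"z": 0.3034,"rx": 0,"ry": 0,"rz": 0,"claw": 1},{"x": 0.0183,"y": -0.0914,"z": 0.3034,"rx": 0,"ry": 0,"rz": 0,"claw": 1},{"x": 0.0183,"y": -0.0914,"z": 0.3034,"rx": 0,"ry": 0,"rz": 0,"claw": 1},{"x": 0.0183,"y": -0.0914,"z": 0.3034,"rx": 0,"ry": 0,"rz": 0,"claw": 1},{"x": 0.0183,"y": -0.0914,"z": 0.3034,"rx": 0,"ry": 0,"rz": 0,"claw": 1},{"x": 0.0183,"y": -0.0914,"z": 0.3034,"rx": 0,"ry": 0,"rz": 0,"claw": 1}]}}

```text
time: 6.35
tool_pos: [0.5508, 0.0686, 0.0721]
tool_rot: [3.14, -0.004, 0.352]
contact_force: [-0.2, -0.3, 1.0]
opening: 0.0918
grip_force: 0.0
```

```bash
python3 -c "
from h import *
moved(.0183,-.0914,.3034)"
```

```text
cmd [0.5496 0.0691 0.07   0.3522] meas [0.5508 0.0686 0.0721] [ 3.1399 -0.0041  0.352 ] t 6.35
```

Request:
{"api": "step_arm", "payload": {"squeeze": 20, "steps": [{"x": 0,"y": 0,"z": 0,"rx": 0,"ry": 0,"rz": 0,"claw": -1},{"x": 0,"y": 0,"z": 0,"rx": 0,"ry": 0,"rz": 0,"claw": -1},{"x": 0,"y": 0,"z": 0,"rx": 0,"ry": 0,"rz": 0,"claw": -1},{"x": 0,"y": 0,"z": 0,"rx": 0,"ry": 0,"rz": 0,"claw": -1},{"x": 0,"y": 0,"z": 0,"rx": 0,"ry": 0,"rz": 0,"claw": -1},{"x": 0,"y": 0,"z": 0,"rx": 0,"ry": 0,"rz": 0,"claw": -1},{"x": 0,"y": 0,"z": 0,"rx": 0,"ry": 0,"rz": 0,"claw": -1},{"x": 0,"y": 0,"z": 0,"rx": 0,"ry": 0,"rz": 0,"claw": -1}]}}

```text
time: 7.02
tool_pos: [0.5492, 0.0689, 0.07]
tool_rot: [3.141, -0.0, 0.352]
contact_force: [-1.2, 2.1, 4.2]
opening: 0.0639
grip_force: 20.0
```

```bash
python3 -c "
from h import *
moved(0,0,0)
plan((.5496,.0691,.22,.352),(.581,.337,.22,.352),(.581,.337,.079,.352))"
```

```text
cmd [0.5496 0.0691 0.07   0.3522] meas [0.5492 0.0689 0.07  ] [ 3.1415e+00 -4.0000e-04  3.5230e-01] t 7.0167
-> (0.5496, 0.0691, 0.22, 0.352) xyz [ 1.e-04  0.e+00 -2.e-01] rz 0.0002 rows 4.0
-> (0.581, 0.337, 0.22, 0.352) xyz [ 0.1626 -0.3208 -0.2   ] rz 0.0002 rows 8.0
-> (0.581, 0.337, 0.079, 0.352) xyz [ 0.1626 -0.3208 -0.012 ] rz 0.0002 rows 7.0
```

Request:
{"api": "step_arm", "payload": {"steps": [{"x": 0,"y": 0,"z": -0.04,"rx": 0,"ry": 0,"rz": 0,"claw": -1},{"x": 0,"y": 0,"z": -0.09,"rx": 0,"ry": 0,"rz": 0,"claw": -1},{"x": 0,"y": 0,"z": -0.145,"rx": 0,"ry": 0,"rz": 0,"claw": -1},{"x": 0.01,"y": -0.02,"z": -0.19,"rx": 0,"ry": 0,"rz": 0,"claw": -1},{"x": 0.03,"y": -0.06,"z": -0.2,"rx": 0,"ry": 0,"rz": 0,"claw": -1},{"x": 0.055,"y": -0.11,"z": -0.2,"rx": 0,"ry": 0,"rz": 0,"claw": -1},{"x": 0.08,"y": -0.16,"z": -0.2,"rx": 0,"ry": 0,"rz": 0,"claw": -1},{"x": 0.105,"y": -0.21,"z": -0.2,"rx": 0,"ry": 0,"rz": 0,"claw": -1},{"x": 0.13,"y": -0.26,"z": -0.2,"rx": 0,"ry": 0,"rz": 0,"claw": -1},{"x": 0.15,"y": -0.295,"z": -0.2,"rx": 0,"ry": 0,"rz": 0,"claw": -1},{"x": 0.163,"y": -0.321,"z": -0.2,"rx": 0,"ry": 0,"rz": 0,"claw": -1},{"x": 0.163,"y": -0.321,"z": -0.2,"rx": 0,"ry": 0,"rz": 0,"claw": -1}]}}

```text
time: 8.02
tool_pos: [0.5796, 0.3414, 0.2173]
tool_rot: [-3.14, 0.002, 0.357]
contact_force: [-0.6, -1.0, -3.7]
opening: 0.0639
grip_force: 20.0
```

Request:
{"api": "step_arm", "payload": {"steps": [{"x": 0,"y": 0,"z": 0.05,"rx": 0,"ry": 0,"rz": 0,"claw": -1},{"x": 0,"y": 0,"z": 0.1,"rx": 0,"ry": 0,"rz": 0,"claw": -1},{"x": 0,"y": 0,"z": 0.14,"rx": 0,"ry": 0,"rz": 0,"claw": -1},{"x": 0,"y": 0,"z": 0.165,"rx": 0,"ry": 0,"rz": 0,"claw": -1},{"x": 0,"y": 0,"z": 0.178,"rx": 0,"ry": 0,"rz": 0,"claw": -1},{"x": 0,"y": 0,"z": 0.184,"rx": 0,"ry": 0,"rz": 0,"claw": -1},{"x": 0,"y": 0,"z": 0.188,"rx": 0,"ry": 0,"rz": 0,"claw": -1},{"x": 0,"y": 0,"z": 0.189,"rx": 0,"ry": 0,"rz": 0,"claw": -1},{"x": 0,"y": 0,"z": 0.189,"rx": 0,"ry": 0,"rz": 0,"claw": -1},{"x": 0,"y": 0,"z": 0.189,"rx": 0,"ry": 0,"rz": 0,"claw": -1}]}}

```text
time: 8.85
tool_pos: [0.5815, 0.3371, 0.0795]
tool_rot: [-3.142, -0.003, 0.352]
contact_force: [0.2, 0.0, -4.0]
opening: 0.0637
grip_force: 20.0
```

```bash
python3 -c "
from h import *
moved(.163,-.321,-.2);moved(0,0,.189); print(robot.observe()['contact_force'])"
```

```text
cmd [0.5813 0.3373 0.22   0.3522] meas [0.5815 0.3371 0.0795] [-3.1416e+00 -2.5000e-03  3.5220e-01] t 8.85
cmd [0.5813 0.3373 0.0783 0.3522] meas [0.5815 0.3371 0.0795] [-3.1416e+00 -2.5000e-03  3.5220e-01] t 8.85
[ 0.21094     0.00699327 -4.03045676]
```

Request:
{"api": "step_arm", "payload": {"steps": [{"x": 0,"y": 0,"z": 0.0005,"rx": 0,"ry": 0,"rz": 0,"claw": -1},{"x": 0,"y": 0,"z": 0.0007,"rx": 0,"ry": 0,"rz": 0,"claw": -1},{"x": 0,"y": 0,"z": 0.0007,"rx": 0,"ry": 0,"rz": 0,"claw": -1},{"x": 0,"y": 0,"z": 0.0007,"rx": 0,"ry": 0,"rz": 0,"claw": 1},{"x": 0,"y": 0,"z": 0.0007,"rx": 0,"ry": 0,"rz": 0,"claw": 1},{"x": 0,"y": 0,"z": 0.0007,"rx": 0,"ry": 0,"rz": 0,"claw": 1},{"x": 0,"y": 0,"z": 0.0007,"rx": 0,"ry": 0,"rz": 0,"claw": 1},{"x": 0,"y": 0,"z": 0.0007,"rx": 0,"ry": 0,"rz": 0,"claw": 1}]}}

```text
time: 9.52
tool_pos: [0.5809, 0.3369, 0.0777]
tool_rot: [3.142, -0.0, 0.352]
contact_force: [-0.7, 0.5, -0.5]
opening: 0.0902
grip_force: 0.0
```

```bash
python3 -c "
from h import *
moved(0,0,.0007); 
plan((.581,.337,.16,.352),(.5979,-.0616,.17,.352),(.5979,-.0616,.070,.352))"
```

```text
cmd [0.5813 0.3373 0.0777 0.3522] meas [0.5809 0.3369 0.0777] [ 3.1415e+00 -5.0000e-04  3.5220e-01] t 9.5167
-> (0.581, 0.337, 0.16, 0.352) xyz [-0.0004  0.0002 -0.1097] rz 0.0002 rows 2.0
-> (0.5979, -0.0616, 0.17, 0.352) xyz [-0.1626  0.5068 -0.123 ] rz 0.0002 rows 10.0
-> (0.5979, -0.0616, 0.07, 0.352) xyz [-0.1626  0.5068  0.0103] rz 0.0002 rows 10.0
```

Request:
{"api": "step_arm", "payload": {"steps": [{"x": 0,"y": 0,"z": -0.05,"rx": 0,"ry": 0,"rz": 0,"claw": 1},{"x": 0,"y": 0,"z": -0.105,"rx": 0,"ry": 0,"rz": 0,"claw": 1},{"x": -0.1626,"y": 0.5068,"z": -0.133,"rx": 0,"ry": 0,"rz": 0,"claw": 1},{"x": -0.1626,"y": 0.5068,"z": -0.133,"rx": 0,"ry": 0,"rz": 0,"claw": 1},{"x": -0.1626,"y": 0.5068,"z": -0.133,"rx": 0,"ry": 0,"rz": 0,"claw": 1},{"x": -0.1626,"y": 0.5068,"z": -0.133,"rx": 0,"ry": 0,"rz": 0,"claw": 1},{"x": -0.1626,"y": 0.5068,"z": -0.133,"rx": 0,"ry": 0,"rz": 0,"claw": 1},{"x": -0.1626,"y": 0.5068,"z": -0.133,"rx": 0,"ry": 0,"rz": 0,"claw": 1},{"x": -0.1626,"y": 0.5068,"z": -0.133,"rx": 0,"ry": 0,"rz": 0,"claw": 1},{"x": -0.1626,"y": 0.5068,"z": -0.133,"rx": 0,"ry": 0,"rz": 0,"claw": 1},{"x": -0.1626,"y": 0.5068,"z": -0.133,"rx": 0,"ry": 0,"rz": 0,"claw": 1},{"x": -0.1626,"y": 0.5068,"z": -0.133,"rx": 0,"ry": 0,"rz": 0,"claw": 1}]}}

```text
time: 10.52
tool_pos: [0.5974, -0.0662, 0.1777]
tool_rot: [3.14, -0.0, 0.35]
contact_force: [0.1, -0.2, -0.2]
opening: 0.092
grip_force: 0.0
```

```bash
python3 -c "
from h import *
moved(-.1626,.5068,-.133); 
plan((.5979,-.0616,.070,.352))"
```

```text
cmd [ 0.5979 -0.0616  0.1775  0.3522] meas [ 0.5974 -0.0662  0.1777] [ 3.1399e+00 -4.0000e-04  3.4970e-01] t 10.5167
-> (0.5979, -0.0616, 0.07, 0.352) xyz [-0.      0.      0.1433] rz 0.0002 rows 3.0
```

Request:
{"api": "step_arm", "payload": {"squeeze": 20, "steps": [{"x": 0,"y": 0,"z": 0,"rx": 0,"ry": 0,"rz": 0,"claw": 1},{"x": 0,"y": 0,"z": 0.04,"rx": 0,"ry": 0,"rz": 0,"claw": 1},{"x": 0,"y": 0,"z": 0.08,"rx": 0,"ry": 0,"rz": 0,"claw": 1},{"x": 0,"y": 0,"z": 0.12,"rx": 0,"ry": 0,"rz": 0,"claw": 1},{"x": 0,"y": 0,"z": 0.1433,"rx": 0,"ry": 0,"rz": 0,"claw": 1},{"x": 0,"y": 0,"z": 0.1433,"rx": 0,"ry": 0,"rz": 0,"claw": 1},{"x": 0,"y": 0,"z": 0.1433,"rx": 0,"ry": 0,"rz": 0,"claw": 1},{"x": 0,"y": 0,"z": 0.1433,"rx": 0,"ry": 0,"rz": 0,"claw": 1},{"x": 0,"y": 0,"z": 0.1433,"rx": 0,"ry": 0,"rz": 0,"claw": 1},{"x": 0,"y": 0,"z": 0.1433,"rx": 0,"ry": 0,"rz": 0,"claw": 1}]}}

```text
time: 11.35
tool_pos: [0.5984, -0.062, 0.0714]
tool_rot: [3.14, -0.003, 0.352]
contact_force: [-0.5, 0.4, 0.2]
opening: 0.0919
grip_force: 0.0
```

Request:
{"api": "step_arm", "payload": {"squeeze": 20, "steps": [{"x": 0,"y": 0,"z": 0,"rx": 0,"ry": 0,"rz": 0,"claw": -1},{"x": 0,"y": 0,"z": 0,"rx": 0,"ry": 0,"rz": 0,"claw": -1},{"x": 0,"y": 0,"z": 0,"rx": 0,"ry": 0,"rz": 0,"claw": -1},{"x": 0,"y": 0,"z": 0,"rx": 0,"ry": 0,"rz": 0,"claw": -1},{"x": 0,"y": 0,"z": 0,"rx": 0,"ry": 0,"rz": 0,"claw": -1},{"x": 0,"y": 0,"z": 0,"rx": 0,"ry": 0,"rz": 0,"claw": -1},{"x": 0,"y": 0,"z": 0,"rx": 0,"ry": 0,"rz": 0,"claw": -1},{"x": 0,"y": 0,"z": 0,"rx": 0,"ry": 0,"rz": 0,"claw": -1},{"x": 0,"y": 0,"z": 0,"rx": 0,"ry": 0,"rz": 0,"claw": -1}]}}

```text
time: 12.1
tool_pos: [0.5974, -0.062, 0.0697]
tool_rot: [3.142, 0.0, 0.352]
contact_force: [-0.0, 0.0, -0.1]
opening: 0.0533
grip_force: 20.0
```

```bash
python3 -c "
from h import *
moved(0,0,.1433); 
plan((.5979,-.0616,.22,.352),(.5125,.3125,.22,.352))"
```

```text
cmd [ 0.5979 -0.0616  0.07    0.3522] meas [ 0.5974 -0.062   0.0697] [3.1416e+00 1.0000e-04 3.5210e-01] t 12.1
-> (0.5979, -0.0616, 0.22, 0.352) xyz [-0.   0.  -0.2] rz 0.0002 rows 4.0
-> (0.5125, 0.3125, 0.22, 0.352) xyz [ 0.0652 -0.5074 -0.2   ] rz 0.0002 rows 10.0
```

Request:
{"api": "step_arm", "payload": {"steps": [{"x": 0,"y": 0,"z": -0.04,"rx": 0,"ry": 0,"rz": 0,"claw": -1},{"x": 0,"y": 0,"z": -0.09,"rx": 0,"ry": 0,"rz": 0,"claw": -1},{"x": 0,"y": 0,"z": -0.145,"rx": 0,"ry": 0,"rz": 0,"claw": -1},{"x": 0.002,"y": -0.015,"z": -0.19,"rx": 0,"ry": 0,"rz": 0,"claw": -1},{"x": 0.007,"y": -0.055,"z": -0.2,"rx": 0,"ry": 0,"rz": 0,"claw": -1},{"x": 0.013,"y": -0.105,"z": -0.2,"rx": 0,"ry": 0,"rz": 0,"claw": -1},{"x": 0.02,"y": -0.16,"z": -0.2,"rx": 0,"ry": 0,"rz": 0,"claw": -1},{"x": 0.027,"y": -0.215,"z": -0.2,"rx": 0,"ry": 0,"rz": 0,"claw": -1},{"x": 0.034,"y": -0.27,"z": -0.2,"rx": 0,"ry": 0,"rz": 0,"claw": -1},{"x": 0.041,"y": -0.325,"z": -0.2,"rx": 0,"ry": 0,"rz": 0,"claw": -1},{"x": 0.048,"y": -0.38,"z": -0.2,"rx": 0,"ry": 0,"rz": 0,"claw": -1},{"x": 0.055,"y": -0.43,"z": -0.2,"rx": 0,"ry": 0,"rz": 0,"claw": -1}]}}

```text
time: 13.1
tool_pos: [0.5235, 0.2571, 0.2193]
tool_rot: [-3.141, 0.001, 0.353]
contact_force: [1.9, 0.8, -3.7]
opening: 0.0532
grip_force: 20.0
```

Request:
{"api": "step_arm", "payload": {"steps": [{"x": 0.005,"y": -0.04,"z": 0,"rx": 0,"ry": 0,"rz": 0,"claw": -1},{"x": 0.01,"y": -0.077,"z": 0.01,"rx": 0,"ry": 0,"rz": 0,"claw": -1},{"x": 0.01,"y": -0.077,"z": 0.05,"rx": 0,"ry": 0,"rz": 0,"claw": -1},{"x": 0.01,"y": -0.077,"z": 0.1,"rx": 0,"ry": 0,"rz": 0,"claw": -1},{"x": 0.01,"y": -0.077,"z": 0.14,"rx": 0,"ry": 0,"rz": 0,"claw": -1},{"x": 0.01,"y": -0.077,"z": 0.165,"rx": 0,"ry": 0,"rz": 0,"claw": -1},{"x": 0.01,"y": -0.077,"z": 0.178,"rx": 0,"ry": 0,"rz": 0,"claw": -1},{"x": 0.01,"y": -0.077,"z": 0.184,"rx": 0,"ry": 0,"rz": 0,"claw": -1},{"x": 0.01,"y": -0.077,"z": 0.188,"rx": 0,"ry": 0,"rz": 0,"claw": -1},{"x": 0.01,"y": -0.077,"z": 0.1893,"rx": 0,"ry": 0,"rz": 0,"claw": -1},{"x": 0.01,"y": -0.077,"z": 0.1893,"rx": 0,"ry": 0,"rz": 0,"claw": -1},{"x": 0.01,"y": -0.077,"z": 0.1893,"rx": 0,"ry": 0,"rz": 0,"claw": -1}]}}

```text
time: 14.1
tool_pos: [0.5127, 0.312, 0.079]
tool_rot: [-3.142, -0.002, 0.352]
contact_force: [-0.1, -0.1, -2.7]
opening: 0.0531
grip_force: 20.0
```

Request:
{"api": "step_arm", "payload": {"steps": [{"x": 0,"y": 0,"z": 0.0004,"rx": 0,"ry": 0,"rz": 0,"claw": -1},{"x": 0,"y": 0,"z": 0.0004,"rx": 0,"ry": 0,"rz": 0,"claw": -1},{"x": 0,"y": 0,"z": 0.0004,"rx": 0,"ry": 0,"rz": 0,"claw": 1},{"x": 0,"y": 0,"z": 0.0004,"rx": 0,"ry": 0,"rz": 0,"claw": 1},{"x": 0,"y": 0,"z": 0.0004,"rx": 0,"ry": 0,"rz": 0,"claw": 1},{"x": 0,"y": 0,"z": 0.0004,"rx": 0,"ry": 0,"rz": 0,"claw": 1},{"x": 0,"y": 0,"z": 0.0004,"rx": 0,"ry": 0,"rz": 0,"claw": 1},{"x": 0,"y": 0,"z": 0.0004,"rx": 0,"ry": 0,"rz": 0,"claw": 1},{"x": 0,"y": 0,"z": 0.0004,"rx": 0,"ry": 0,"rz": 0,"claw": 1}]}}

```text
time: 14.85
tool_pos: [0.5121, 0.3117, 0.0774]
tool_rot: [3.142, -0.0, 0.352]
contact_force: [-0.6, 0.2, -0.3]
opening: 0.0909
grip_force: 0.0
```

```bash
python3 -c "
from h import *
moved(.055,-.43,-.2); moved(.01,-.077,.1893); moved(0,0,.0004)
plan((.5125,.3125,.18,.352),(.5098,-.0214,.18,.352),(.5098,-.0214,.070,.352))"
```

```text
cmd [0.5254 0.2554 0.22   0.3522] meas [0.5121 0.3117 0.0774] [ 3.1415 -0.      0.3522] t 14.85
cmd [0.5125 0.3122 0.078  0.3522] meas [0.5121 0.3117 0.0774] [ 3.1415 -0.      0.3522] t 14.85
cmd [0.5125 0.3122 0.0777 0.3522] meas [0.5121 0.3117 0.0774] [ 3.1415 -0.      0.3522] t 14.85
-> (0.5125, 0.3125, 0.18, 0.352) xyz [ 0.0002 -0.0004 -0.1363] rz 0.0002 rows 3.0
-> (0.5098, -0.0214, 0.18, 0.352) xyz [-0.1568  0.4162 -0.1363] rz 0.0002 rows 9.0
-> (0.5098, -0.0214, 0.07, 0.352) xyz [-0.1568  0.4162  0.0103] rz 0.0002 rows 9.0
```

Request:
{"api": "step_arm", "payload": {"steps": [{"x": 0,"y": 0,"z": -0.05,"rx": 0,"ry": 0,"rz": 0,"claw": 1},{"x": 0,"y": 0,"z": -0.105,"rx": 0,"ry": 0,"rz": 0,"claw": 1},{"x": -0.1568,"y": 0.4162,"z": -0.136,"rx": 0,"ry": 0,"rz": 0,"claw": 1},{"x": -0.1568,"y": 0.4162,"z": -0.136,"rx": 0,"ry": 0,"rz": 0,"claw": 1},{"x": -0.1568,"y": 0.4162,"z": -0.136,"rx": 0,"ry": 0,"rz": 0,"claw": 1},{"x": -0.1568,"y": 0.4162,"z": -0.136,"rx": 0,"ry": 0,"rz": 0,"claw": 1},{"x": -0.1568,"y": 0.4162,"z": -0.136,"rx": 0,"ry": 0,"rz": 0,"claw": 1},{"x": -0.1568,"y": 0.4162,"z": -0.136,"rx": 0,"ry": 0,"rz": 0,"claw": 1},{"x": -0.1568,"y": 0.4162,"z": -0.136,"rx": 0,"ry": 0,"rz": 0,"claw": 1},{"x": -0.1568,"y": 0.4162,"z": -0.136,"rx": 0,"ry": 0,"rz": 0,"claw": 1},{"x": -0.1568,"y": 0.4162,"z": -0.136,"rx": 0,"ry": 0,"rz": 0,"claw": 1},{"x": -0.1568,"y": 0.4162,"z": -0.136,"rx": 0,"ry": 0,"rz": 0,"claw": 1}]}}

```text
time: 15.85
tool_pos: [0.5094, -0.0239, 0.1797]
tool_rot: [3.141, -0.0, 0.348]
contact_force: [0.2, -0.0, -0.2]
opening: 0.0917
grip_force: 0.0
```

Request:
{"api": "step_arm", "payload": {"squeeze": 20, "steps": [{"x": 0,"y": 0,"z": 0,"rx": 0,"ry": 0,"rz": 0,"claw": 1},{"x": 0,"y": 0,"z": 0.04,"rx": 0,"ry": 0,"rz": 0,"claw": 1},{"x": 0,"y": 0,"z": 0.08,"rx": 0,"ry": 0,"rz": 0,"claw": 1},{"x": 0,"y": 0,"z": 0.12,"rx": 0,"ry": 0,"rz": 0,"claw": 1},{"x": 0,"y": 0,"z": 0.1463,"rx": 0,"ry": 0,"rz": 0,"claw": 1},{"x": 0,"y": 0,"z": 0.1463,"rx": 0,"ry": 0,"rz": 0,"claw": 1},{"x": 0,"y": 0,"z": 0.1463,"rx": 0,"ry": 0,"rz": 0,"claw": 1},{"x": 0,"y": 0,"z": 0.1463,"rx": 0,"ry": 0,"rz": 0,"claw": 1},{"x": 0,"y": 0,"z": 0.1463,"rx": 0,"ry": 0,"rz": 0,"claw": 1},{"x": 0,"y": 0,"z": 0.1463,"rx": 0,"ry": 0,"rz": 0,"claw": 1}]}}

```text
time: 16.68
tool_pos: [0.5103, -0.0217, 0.0712]
tool_rot: [3.14, -0.002, 0.353]
contact_force: [0.3, -0.3, 0.2]
opening: 0.0917
grip_force: 0.0
```

```bash
python3 -c "
from h import *
moved(-.1568,.4162,-.136); moved(0,0,.1463)
plan((.5098,-.0214,.22,.352),(.444,.288,.22,.352))"
```

```text
cmd [ 0.5098 -0.0214  0.1797  0.3522] meas [ 0.5103 -0.0217  0.0712] [ 3.140e+00 -2.500e-03  3.527e-01] t 16.6833
cmd [ 0.5098 -0.0214  0.07    0.3522] meas [ 0.5103 -0.0217  0.0712] [ 3.140e+00 -2.500e-03  3.527e-01] t 16.6833
-> (0.5098, -0.0214, 0.22, 0.352) xyz [ 0.   0.  -0.2] rz 0.0002 rows 4.0
-> (0.444, 0.288, 0.22, 0.352) xyz [ 0.06   -0.4175 -0.2   ] rz 0.0002 rows 9.0
```

Request:
{"api": "step_arm", "payload": {"squeeze": 20, "steps": [{"x": 0,"y": 0,"z": 0,"rx": 0,"ry": 0,"rz": 0,"claw": -1},{"x": 0,"y": 0,"z": 0,"rx": 0,"ry": 0,"rz": 0,"claw": -1},{"x": 0,"y": 0,"z": 0,"rx": 0,"ry": 0,"rz": 0,"claw": -1},{"x": 0,"y": 0,"z": 0,"rx": 0,"ry": 0,"rz": 0,"claw": -1},{"x": 0,"y": 0,"z": 0,"rx": 0,"ry": 0,"rz": 0,"claw": -1},{"x": 0,"y": 0,"z": 0,"rx": 0,"ry": 0,"rz": 0,"claw": -1},{"x": 0,"y": 0,"z": 0,"rx": 0,"ry": 0,"rz": 0,"claw": -1},{"x": 0,"y": 0,"z": 0,"rx": 0,"ry": 0,"rz": 0,"claw": -1},{"x": 0,"y": 0,"z": 0,"rx": 0,"ry": 0,"rz": 0,"claw": -1}]}}

```text
time: 17.43
tool_pos: [0.5093, -0.0218, 0.0697]
tool_rot: [3.141, 0.0, 0.352]
contact_force: [-0.9, 0.3, -0.5]
opening: 0.058
grip_force: 20.0
```

Request:
{"api": "step_arm", "payload": {"steps": [{"x": 0,"y": 0,"z": -0.04,"rx": 0,"ry": 0,"rz": 0,"claw": -1},{"x": 0,"y": 0,"z": -0.09,"rx": 0,"ry": 0,"rz": 0,"claw": -1},{"x": 0,"y": 0,"z": -0.145,"rx": 0,"ry": 0,"rz": 0,"claw": -1},{"x": 0.002,"y": -0.015,"z": -0.19,"rx": 0,"ry": 0,"rz": 0,"claw": -1},{"x": 0.008,"y": -0.055,"z": -0.2,"rx": 0,"ry": 0,"rz": 0,"claw": -1},{"x": 0.015,"y": -0.105,"z": -0.2,"rx": 0,"ry": 0,"rz": 0,"claw": -1},{"x": 0.023,"y": -0.16,"z": -0.2,"rx": 0,"ry": 0,"rz": 0,"claw": -1},{"x": 0.031,"y": -0.215,"z": -0.2,"rx": 0,"ry": 0,"rz": 0,"claw": -1},{"x": 0.039,"y": -0.27,"z": -0.2,"rx": 0,"ry": 0,"rz": 0,"claw": -1},{"x": 0.047,"y": -0.325,"z": -0.2,"rx": 0,"ry": 0,"rz": 0,"claw": -1},{"x": 0.054,"y": -0.375,"z": -0.2,"rx": 0,"ry": 0,"rz": 0,"claw": -1},{"x": 0.06,"y": -0.4175,"z": -0.2,"rx": 0,"ry": 0,"rz": 0,"claw": -1}]}}

```text
time: 18.43
tool_pos: [0.4421, 0.29, 0.2191]
tool_rot: [-3.141, 0.001, 0.353]
contact_force: [1.3, -0.1, -2.6]
opening: 0.0577
grip_force: 20.0
```

Request:
{"api": "step_arm", "payload": {"steps": [{"x": 0,"y": 0,"z": 0,"rx": 0,"ry": 0,"rz": 0,"claw": -1},{"x": 0,"y": 0,"z": 0.03,"rx": 0,"ry": 0,"rz": 0,"claw": -1},{"x": 0,"y": 0,"z": 0.07,"rx": 0,"ry": 0,"rz": 0,"claw": -1},{"x": 0,"y": 0,"z": 0.115,"rx": 0,"ry": 0,"rz": 0,"claw": -1},{"x": 0,"y": 0,"z": 0.15,"rx": 0,"ry": 0,"rz": 0,"claw": -1},{"x": 0,"y": 0,"z": 0.17,"rx": 0,"ry": 0,"rz": 0,"claw": -1},{"x": 0,"y": 0,"z": 0.18,"rx": 0,"ry": 0,"rz": 0,"claw": -1},{"x": 0,"y": 0,"z": 0.185,"rx": 0,"ry": 0,"rz": 0,"claw": -1},{"x": 0,"y": 0,"z": 0.188,"rx": 0,"ry": 0,"rz": 0,"claw": -1},{"x": 0,"y": 0,"z": 0.1893,"rx": 0,"ry": 0,"rz": 0,"claw": -1},{"x": 0,"y": 0,"z": 0.1893,"rx": 0,"ry": 0,"rz": 0,"claw": -1},{"x": 0,"y": 0,"z": 0.1893,"rx": 0,"ry": 0,"rz": 0,"claw": -1}]}}

```text
time: 19.43
tool_pos: [0.4441, 0.2878, 0.0786]
tool_rot: [-3.142, -0.002, 0.352]
contact_force: [0.2, 0.3, -2.9]
opening: 0.0579
grip_force: 20.0
```

Request:
{"api": "step_arm", "payload": {"steps": [{"x": 0,"y": 0,"z": 0.0004,"rx": 0,"ry": 0,"rz": 0,"claw": -1},{"x": 0,"y": 0,"z": 0.0004,"rx": 0,"ry": 0,"rz": 0,"claw": -1},{"x": 0,"y": 0,"z": 0.0004,"rx": 0,"ry": 0,"rz": 0,"claw": 1},{"x": 0,"y": 0,"z": 0.0004,"rx": 0,"ry": 0,"rz": 0,"claw": 1},{"x": 0,"y": 0,"z": 0.0004,"rx": 0,"ry": 0,"rz": 0,"claw": 1},{"x": 0,"y": 0,"z": 0.0004,"rx": 0,"ry": 0,"rz": 0,"claw": 1},{"x": 0,"y": 0,"z": 0.0004,"rx": 0,"ry": 0,"rz": 0,"claw": 1},{"x": 0,"y": 0,"z": 0.0004,"rx": 0,"ry": 0,"rz": 0,"claw": 1},{"x": 0,"y": 0,"z": 0.0004,"rx": 0,"ry": 0,"rz": 0,"claw": 1}]}}

```text
time: 20.18
tool_pos: [0.4436, 0.2876, 0.0774]
tool_rot: [3.142, -0.0, 0.352]
contact_force: [-0.0, 0.2, -0.3]
opening: 0.0915
grip_force: 0.0
```

```bash
python3 -c "
from h import *
moved(.06,-.4175,-.2); moved(0,0,.1893); moved(0,0,.0004)
plan((.444,.288,.18,.352),(.5603,0,.2976,.352))"
```

```text
cmd [0.444  0.288  0.22   0.3522] meas [0.4436 0.2876 0.0774] [ 3.1415e+00 -1.0000e-04  3.5220e-01] t 20.1833
cmd [0.444  0.288  0.078  0.3522] meas [0.4436 0.2876 0.0774] [ 3.1415e+00 -1.0000e-04  3.5220e-01] t 20.1833
cmd [0.444  0.288  0.0777 0.3522] meas [0.4436 0.2876 0.0774] [ 3.1415e+00 -1.0000e-04  3.5220e-01] t 20.1833
-> (0.444, 0.288, 0.18, 0.352) xyz [-0.      0.     -0.1363] rz 0.0002 rows 3.0
-> (0.5603, 0, 0.2976, 0.352) xyz [ 0.0131  0.4139 -0.2931] rz 0.0002 rows 10.0
```

Request:
{"api": "step_arm", "payload": {"steps": [{"x": 0,"y": 0,"z": -0.05,"rx": 0,"ry": 0,"rz": 0,"claw": 1},{"x": 0,"y": 0,"z": -0.105,"rx": 0,"ry": 0,"rz": 0,"claw": 1},{"x": 0.013,"y": 0.4139,"z": -0.2931,"rx": 0,"ry": 0,"rz": 0,"claw": 1},{"x": 0.013,"y": 0.4139,"z": -0.2931,"rx": 0,"ry": 0,"rz": 0,"claw": 1},{"x": 0.013,"y": 0.4139,"z": -0.2931,"rx": 0,"ry": 0,"rz": 0,"claw": 1},{"x": 0.013,"y": 0.4139,"z": -0.2931,"rx": 0,"ry": 0,"rz": 0,"claw": 1},{"x": 0.013,"y": 0.4139,"z": -0.2931,"rx": 0,"ry": 0,"rz": 0,"claw": 1},{"x": 0.013,"y": 0.4139,"z": -0.2931,"rx": 0,"ry": 0,"rz": 0,"claw": 1},{"x": 0.013,"y": 0.4139,"z": -0.2931,"rx": 0,"ry": 0,"rz": 0,"claw": 1},{"x": 0.013,"y": 0.4139,"z": -0.2931,"rx": 0,"ry": 0,"rz": 0,"claw": 1},{"x": 0.013,"y": 0.4139,"z": -0.2931,"rx": 0,"ry": 0,"rz": 0,"claw": 1},{"x": 0.013,"y": 0.4139,"z": -0.2931,"rx": 0,"ry": 0,"rz": 0,"claw": 1}]}}

```text
time: 21.18
tool_pos: [0.5608, -0.0029, 0.298]
tool_rot: [3.14, -0.002, 0.348]
contact_force: [0.0, 0.3, -0.8]
opening: 0.0917
grip_force: 0.0
```

Request:
{"api": "step_arm", "payload": {"steps": [{"x": 0,"y": 0,"z": 0,"rx": 0,"ry": 0,"rz": 0,"claw": 1},{"x": 0,"y": 0,"z": 0,"rx": 0,"ry": 0,"rz": 0,"claw": 1},{"x": 0,"y": 0,"z": 0,"rx": 0,"ry": 0,"rz": 0,"claw": 1},{"x": 0,"y": 0,"z": 0,"rx": 0,"ry": 0,"rz": 0,"claw": 1},{"x": 0,"y": 0,"z": 0,"rx": 0,"ry": 0,"rz": 0,"claw": 1},{"x": 0,"y": 0,"z": 0,"rx": 0,"ry": 0,"rz": 0,"claw": 1}]}}

```text
time: 21.68
tool_pos: [0.5596, 0.0004, 0.2971]
tool_rot: [-3.142, 0.0, 0.353]
contact_force: [-0.4, -0.9, 0.4]
opening: 0.0916
grip_force: 0.0
```

Run:
```python
from h import *
moved(.013,.4139,-.2931)
s=robot.observe(); C=cam("wrist",s); im,d=read_camera("wrist"); P=cloud(C,d)
for q,bands in (("drum",((.026,.033),(.034,.042))),("tray",((.009,.016),))):
    m=nets.masks_of("wrist",q)[0]; v,u=np.nonzero(cv2.dilate(m["region"].astype(np.uint8),np.ones((3,3)))); X=P[v,u]
    for a,b in bands:
        T=X[(X[:,2]>a)&(X[:,2]<b)]; c,r=cv2.minEnclosingCircle(np.float32(T[:,:2]*1000)); print(q,m["conf"],len(T),np.round(c,1),round(r,1),rect(T),np.round(np.median(T[:,2]),4))
t,dt=read_camera("top"); sc,_=read_camera("scene")
cv2.imwrite("pics/mid.png",np.hstack([im[60:240],])); 
cv2.imwrite("pics/mid2.png",np.vstack([cv2.resize(im[100:240],(768,210)),cv2.resize(t[100:270,100:420],(768,380))]))
```

```text
cmd [0.5602 0.     0.2976 0.3522] meas [5.596e-01 4.000e-04 2.971e-01] [-3.1415e+00  3.0000e-04  3.5330e-01] t 21.6833
drum 0.72 994 [572.    2.9] 29.1 (array([572.3,   2.7]), array([56.9, 56.6]), 60.99) 0.0298
drum 0.72 246 [572.    2.7] 15.5 (array([571.3,   2.5]), array([29., 29.]), 65.14) 0.0352
tray 0.56 1432 [542.5  -8.9] 131.9 (array([542.1,  -9.2]), array([149.5, 220.6]), 20.59) 0.0119
```

View pics/mid2.png

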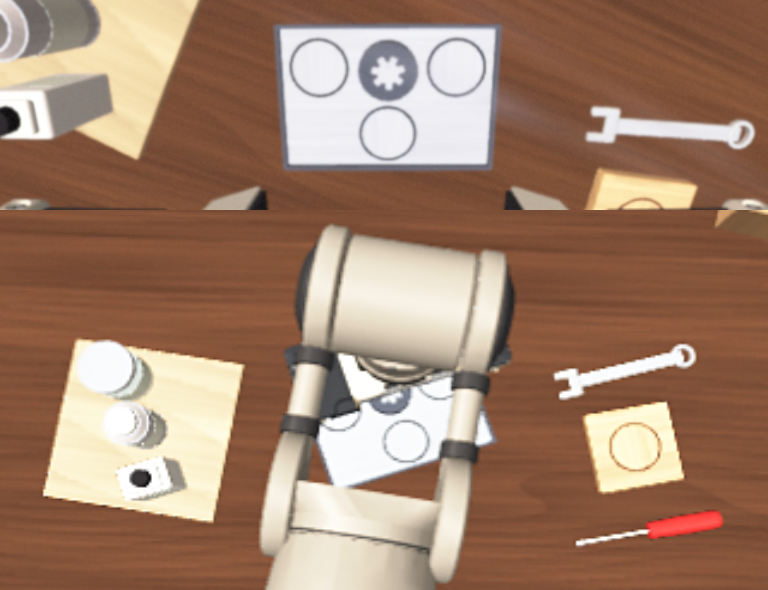

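The containers all stand on the board (jar, spray and jug at the left of the top view). The tray now shows only its three rings and the drum, at (388,70) in the upper strip. Next is the drum.

```bash
python3 -c "
from h import *
plan((.572,.0028,.10,.352),(.572,.0028,.011,.352))"
```

```text
-> (0.572, 0.0028, 0.1, 0.352) xyz [0.016  0.0019 0.2634] rz 0.0002 rows 5.0
-> (0.572, 0.0028, 0.011, 0.352) xyz [0.016  0.0019 0.3821] rz 0.0002 rows 7.0
```

Request:
{"api": "step_arm", "payload": {"steps": [{"x": 0.016,"y": 0.0019,"z": 0.2634,"rx": 0,"ry": 0,"rz": 0,"claw": 1},{"x": 0.016,"y": 0.0019,"z": 0.2634,"rx": 0,"ry": 0,"rz": 0,"claw": 1},{"x": 0.016,"y": 0.0019,"z": 0.2634,"rx": 0,"ry": 0,"rz": 0,"claw": 1},{"x": 0.016,"y": 0.0019,"z": 0.2634,"rx": 0,"ry": 0,"rz": 0,"claw": 1},{"x": 0.016,"y": 0.0019,"z": 0.2634,"rx": 0,"ry": 0,"rz": 0,"claw": 1},{"x": 0.016,"y": 0.0019,"z": 0.29,"rx": 0,"ry": 0,"rz": 0,"claw": 1},{"x": 0.016,"y": 0.0019,"z": 0.32,"rx": 0,"ry": 0,"rz": 0,"claw": 1},{"x": 0.016,"y": 0.0019,"z": 0.345,"rx": 0,"ry": 0,"rz": 0,"claw": 1},{"x": 0.016,"y": 0.0019,"z": 0.36,"rx": 0,"ry": 0,"rz": 0,"claw": 1},{"x": 0.016,"y": 0.0019,"z": 0.37,"rx": 0,"ry": 0,"rz": 0,"claw": 1},{"x": 0.016,"y": 0.0019,"z": 0.378,"rx": 0,"ry": 0,"rz": 0,"claw": 1},{"x": 0.016,"y": 0.0019,"z": 0.382,"rx": 0,"ry": 0,"rz": 0,"claw": 1}]}}

```text
time: 22.93
tool_pos: [0.5718, 0.0023, 0.0107]
tool_rot: [3.141, -0.0, 0.352]
contact_force: [1.0, -0.2, 1.4]
opening: 0.0916
grip_force: 0.0
```

Request:
{"api": "step_arm", "payload": {"squeeze": 25, "steps": [{"x": 0,"y": 0,"z": 0,"rx": 0,"ry": 0,"rz": 0,"claw": 1},{"x": 0,"y": 0,"z": 0,"rx": 0,"ry": 0,"rz": 0,"claw": 1},{"x": 0,"y": 0,"z": 0,"rx": 0,"ry": 0,"rz": 0,"claw": -1},{"x": 0,"y": 0,"z": 0,"rx": 0,"ry": 0,"rz": 0,"claw": -1},{"x": 0,"y": 0,"z": 0,"rx": 0,"ry": 0,"rz": 0,"claw": -1},{"x": 0,"y": 0,"z": 0,"rx": 0,"ry": 0,"rz": 0,"claw": -1},{"x": 0,"y": 0,"z": 0,"rx": 0,"ry": 0,"rz": 0,"claw": -1},{"x": 0,"y": 0,"z": 0,"rx": 0,"ry": 0,"rz": 0,"claw": -1},{"x": 0,"y": 0,"z": 0,"rx": 0,"ry": 0,"rz": 0,"claw": -1},{"x": 0,"y": 0,"z": 0,"rx": 0,"ry": 0,"rz": 0,"claw": -1}]}}

```text
time: 23.77
tool_pos: [0.5716, 0.0024, 0.0109]
tool_rot: [3.141, -0.0, 0.352]
contact_force: [0.0, 0.3, 1.0]
opening: 0.0576
grip_force: 25.0
```

```bash
python3 -c "
from h import *
moved(.016,.0019,.382)
plan((.572,.0028,.22,.352),(.59,-.28,.22,.352))"
```

```text
cmd [0.572  0.0028 0.0111 0.3522] meas [0.5716 0.0024 0.0109] [ 3.1415e+00 -1.0000e-04  3.5210e-01] t 23.7667
-> (0.572, 0.0028, 0.22, 0.352) xyz [-0.      0.     -0.2786] rz 0.0002 rows 6.0
-> (0.59, -0.28, 0.22, 0.352) xyz [-0.1075  0.3622 -0.2786] rz 0.0002 rows 9.0
```

```bash
python3 -c "
from h import *
plan((.48,-.32,.22,.352))"
```

```text
-> (0.48, -0.32, 0.22, 0.352) xyz [-0.2636  0.3617 -0.2786] rz 0.0002 rows 10.0
```

Request:
{"api": "step_arm", "payload": {"steps": [{"x": 0,"y": 0,"z": -0.04,"rx": 0,"ry": 0,"rz": 0,"claw": -1},{"x": 0,"y": 0,"z": -0.09,"rx": 0,"ry": 0,"rz": 0,"claw": -1},{"x": 0,"y": 0,"z": -0.145,"rx": 0,"ry": 0,"rz": 0,"claw": -1},{"x": 0,"y": 0,"z": -0.2,"rx": 0,"ry": 0,"rz": 0,"claw": -1},{"x": 0,"y": 0,"z": -0.25,"rx": 0,"ry": 0,"rz": 0,"claw": -1},{"x": 0,"y": 0,"z": -0.2786,"rx": 0,"ry": 0,"rz": 0,"claw": -1}]}}

```text
time: 24.27
tool_pos: [0.5726, 0.0023, 0.2244]
tool_rot: [3.139, -0.005, 0.352]
contact_force: [1.1, -0.2, -1.0]
opening: 0.0575
grip_force: 25.0
```

Request:
{"api": "step_arm", "payload": {"steps": [{"x": -0.024,"y": 0.033,"z": 0,"rx": 0,"ry": 0,"rz": 0,"claw": -1},{"x": -0.053,"y": 0.073,"z": 0,"rx": 0,"ry": 0,"rz": 0,"claw": -1},{"x": -0.085,"y": 0.117,"z": 0,"rx": 0,"ry": 0,"rz": 0,"claw": -1},{"x": -0.117,"y": 0.161,"z": 0,"rx": 0,"ry": 0,"rz": 0,"claw": -1},{"x": -0.149,"y": 0.205,"z": 0,"rx": 0,"ry": 0,"rz": 0,"claw": -1},{"x": -0.181,"y": 0.249,"z": 0,"rx": 0,"ry": 0,"rz": 0,"claw": -1},{"x": -0.213,"y": 0.293,"z": 0,"rx": 0,"ry": 0,"rz": 0,"claw": -1},{"x": -0.242,"y": 0.332,"z": 0,"rx": 0,"ry": 0,"rz": 0,"claw": -1},{"x": -0.2636,"y": 0.3617,"z": 0,"rx": 0,"ry": 0,"rz": 0,"claw": -1},{"x": -0.2636,"y": 0.3617,"z": 0,"rx": 0,"ry": 0,"rz": 0,"claw": -1},{"x": -0.2636,"y": 0.3617,"z": 0,"rx": 0,"ry": 0,"rz": 0,"claw": -1},{"x": -0.2636,"y": 0.3617,"z": 0,"rx": 0,"ry": 0,"rz": 0,"claw": -1}]}}

```text
time: 25.27
tool_pos: [0.4794, -0.3197, 0.2193]
tool_rot: [-3.14, 0.0, 0.352]
contact_force: [-0.8, -0.3, -1.6]
opening: 0.0571
grip_force: 25.0
```

Run:
```python
from h import *
moved(0,0,-.2786); moved(-.2636,.3617,0)
for i in range(3): read_camera("scene")
s=robot.observe(); C=cam("wrist",s); im,d=read_camera("wrist"); P=cloud(C,d); cv2.imwrite("pics/blk.png",im)
for m in nets.masks_of("wrist","block")[:2]:
    v,u=np.nonzero(m["region"]); X=P[v,u]; T=X[(X[:,2]>.014)&(X[:,2]<.026)]; print(m["conf"],len(T),rect(T),np.median(T[:,2]))
    # dark ring inside the block top
    g=cv2.cvtColor(im,cv2.COLOR_BGR2GRAY).astype(float); c0=T[:,:2].mean(0)
    c0=np.array(rect(T)[0])/1000
    loc=cv2.medianBlur(im,21); dk=(cv2.cvtColor(loc,cv2.COLOR_BGR2GRAY)-g)>25
    q=np.hypot(P[...,0]-c0[0],P[...,1]-c0[1]); mk=dk&(q<.042)&(q>.022)&(abs(P[...,2]-.02)<.008)
    v,u=np.nonzero(mk); W=onplane(C,np.c_[u,v],.02)
    if len(W)>10: (cx,cy),ax,a=cv2.fitEllipse(np.float32(W[:,:2]*1000)); print("ring",len(W),cx,cy,ax)
for c,p in (("top",.02),):
    t,_=read_camera("top"); r=nets.landmark_of("top","block"); print([(x["pixel"],x["conf"]) for x in r[:1]])
```

```text
cmd [0.572  0.0028 0.22   0.3522] meas [ 0.4794 -0.3197  0.2193] [-3.1403e+00  2.0000e-04  3.5190e-01] t 25.2667
cmd [ 0.48   -0.32    0.22    0.3522] meas [ 0.4794 -0.3197  0.2193] [-3.1403e+00  2.0000e-04  3.5190e-01] t 25.2667
0.83 8261 (array([ 508.1, -315.5]), array([110. , 110.4]), 11.83) 0.02006546874059223
ring 564 507.84710693359375 -315.7643127441406 (65.06956481933594, 65.51262664794922)
[([205.5, 360.4], 0.86)]
```

View pics/blk.png

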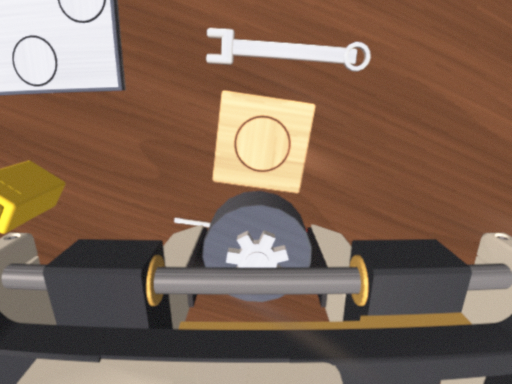

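The block's ring is at (263,143), clear of the wrench and screwdriver, and the drum is held level. Ring and outline agree on a centre of (508, -315.6) mm with the top at 20 mm.

```bash
python3 -c "
from h import *
plan((.508,-.3155,.15,.352),(.508,-.3155,.0275,.352))"
```

```text
-> (0.508, -0.3155, 0.15, 0.352) xyz [0.0371 0.0072 0.0934] rz 0.0002 rows 2.0
-> (0.508, -0.3155, 0.0275, 0.352) xyz [0.0371 0.0072 0.2567] rz 0.0002 rows 5.0
```

Request:
{"api": "step_arm", "payload": {"steps": [{"x": 0.02,"y": 0.004,"z": 0.04,"rx": 0,"ry": 0,"rz": 0,"claw": -1},{"x": 0.0371,"y": 0.0072,"z": 0.08,"rx": 0,"ry": 0,"rz": 0,"claw": -1},{"x": 0.0371,"y": 0.0072,"z": 0.12,"rx": 0,"ry": 0,"rz": 0,"claw": -1},{"x": 0.0371,"y": 0.0072,"z": 0.16,"rx": 0,"ry": 0,"rz": 0,"claw": -1},{"x": 0.0371,"y": 0.0072,"z": 0.195,"rx": 0,"ry": 0,"rz": 0,"claw": -1},{"x": 0.0371,"y": 0.0072,"z": 0.22,"rx": 0,"ry": 0,"rz": 0,"claw": -1},{"x": 0.0371,"y": 0.0072,"z": 0.235,"rx": 0,"ry": 0,"rz": 0,"claw": -1},{"x": 0.0371,"y": 0.0072,"z": 0.245,"rx": 0,"ry": 0,"rz": 0,"claw": -1},{"x": 0.0371,"y": 0.0072,"z": 0.251,"rx": 0,"ry": 0,"rz": 0,"claw": -1},{"x": 0.0371,"y": 0.0072,"z": 0.255,"rx": 0,"ry": 0,"rz": 0,"claw": -1},{"x": 0.0371,"y": 0.0072,"z": 0.2567,"rx": 0,"ry": 0,"rz": 0,"claw": -1},{"x": 0.0371,"y": 0.0072,"z": 0.2567,"rx": 0,"ry": 0,"rz": 0,"claw": -1}]}}

```text
time: 26.62
tool_pos: [0.5079, -0.3162, 0.0279]
tool_rot: [3.14, -0.001, 0.352]
contact_force: [0.2, 0.1, -1.1]
opening: 0.0576
grip_force: 25.0
```

Request:
{"api": "step_arm", "payload": {"steps": [{"x": 0,"y": 0,"z": 0.0005,"rx": 0,"ry": 0,"rz": 0,"claw": -1},{"x": 0,"y": 0,"z": 0.0007,"rx": 0,"ry": 0,"rz": 0,"claw": -1},{"x": 0,"y": 0,"z": 0.0007,"rx": 0,"ry": 0,"rz": 0,"claw": -1},{"x": 0,"y": 0,"z": 0.0007,"rx": 0,"ry": 0,"rz": 0,"claw": 1},{"x": 0,"y": 0,"z": 0.0007,"rx": 0,"ry": 0,"rz": 0,"claw": 1},{"x": 0,"y": 0,"z": 0.0007,"rx": 0,"ry": 0,"rz": 0,"claw": 1},{"x": 0,"y": 0,"z": 0.0007,"rx": 0,"ry": 0,"rz": 0,"claw": 1},{"x": 0,"y": 0,"z": 0.0007,"rx": 0,"ry": 0,"rz": 0,"claw": 1}]}}

```text
time: 27.28
tool_pos: [0.5076, -0.316, 0.0268]
tool_rot: [3.141, -0.0, 0.352]
contact_force: [0.1, -0.1, 0.0]
opening: 0.0859
grip_force: 0.0
```

```bash
python3 -c "
from h import *
moved(.0371,.0072,.2567);moved(0,0,.0007)
plan((.508,-.3155,.12,.352),(.48,-.32,.26,.352))"
```

```text
cmd [ 0.508  -0.3155  0.0275  0.3522] meas [ 0.5076 -0.316   0.0268] [ 3.1413e+00 -1.0000e-04  3.5220e-01] t 27.2833
cmd [ 0.508  -0.3155  0.027   0.3522] meas [ 0.5076 -0.316   0.0268] [ 3.1413e+00 -1.0000e-04  3.5220e-01] t 27.2833
-> (0.508, -0.3155, 0.12, 0.352) xyz [ 0.     0.    -0.124] rz 0.0002 rows 3.0
-> (0.48, -0.32, 0.26, 0.352) xyz [-0.0371 -0.0072 -0.3107] rz 0.0002 rows 6.0
```

Request:
{"api": "step_arm", "payload": {"steps": [{"x": 0,"y": 0,"z": -0.04,"rx": 0,"ry": 0,"rz": 0,"claw": 1},{"x": 0,"y": 0,"z": -0.08,"rx": 0,"ry": 0,"rz": 0,"claw": 1},{"x": 0,"y": 0,"z": -0.13,"rx": 0,"ry": 0,"rz": 0,"claw": 1},{"x": -0.0371,"y": -0.0072,"z": -0.3107,"rx": 0,"ry": 0,"rz": 0,"claw": 1},{"x": -0.0371,"y": -0.0072,"z": -0.3107,"rx": 0,"ry": 0,"rz": 0,"claw": 1},{"x": -0.0371,"y": -0.0072,"z": -0.3107,"rx": 0,"ry": 0,"rz": 0,"claw": 1},{"x": -0.0371,"y": -0.0072,"z": -0.3107,"rx": 0,"ry": 0,"rz": 0,"claw": 1},{"x": -0.0371,"y": -0.0072,"z": -0.3107,"rx": 0,"ry": 0,"rz": 0,"claw": 1},{"x": -0.0371,"y": -0.0072,"z": -0.3107,"rx": 0,"ry": 0,"rz": 0,"claw": 1},{"x": -0.0371,"y": -0.0072,"z": -0.3107,"rx": 0,"ry": 0,"rz": 0,"claw": 1},{"x": -0.0371,"y": -0.0072,"z": -0.3107,"rx": 0,"ry": 0,"rz": 0,"claw": 1}]}}

```text
time: 28.2
tool_pos: [0.4791, -0.3198, 0.2577]
tool_rot: [-3.138, 0.002, 0.352]
contact_force: [-1.0, -0.3, -0.2]
opening: 0.0918
grip_force: 0.0
```

Run:
```python
from h import *
moved(-.0371,-.0072,-.3107)
for i in range(2): read_camera("scene")
s=robot.observe(); C=cam("wrist",s); im,d=read_camera("wrist"); P=cloud(C,d)[:215]; X=P[np.isfinite(P).all(2)]
X=X[np.hypot(X[:,0]-.508,X[:,1]+.3156)<.09]
for n,a,b in (("block",.014,.026),("drum",.041,.049),("sprk",.0495,.058)):
    T=X[(X[:,2]>a)&(X[:,2]<b)]; c,r=cv2.minEnclosingCircle(np.float32(T[:,:2]*1000)); print(n,len(T),np.round(c,1),round(r,1),rect(T),np.median(T[:,2]))
cv2.imwrite("pics/blk2.png",im[:240])
# plan to jug on board
plan((.48,-.32,.26,.352),(.444,.288,.20,.352))
```

```text
cmd [ 0.48   -0.32    0.26    0.3522] meas [ 0.4791 -0.3198  0.2577] [-3.1385e+00  1.7000e-03  3.5230e-01] t 28.2
block 5150 [ 508.7 -315.1] 75.8 (array([ 508. , -315.4]), array([109.9, 110.3]), 11.84) 0.01992388494917882
drum 1314 [ 508.2 -315.8] 29.0 (array([ 508.1, -316.1]), array([56. , 57.1]), 7.58) 0.045830130875541414
sprk 367 [ 508.4 -315.6] 15.9 (array([ 509. , -315.6]), array([29.6, 30.4]), 48.74) 0.05103818294942203
-> (0.48, -0.32, 0.26, 0.352) xyz [-0. -0. -0.] rz 0.0002 rows 1.0
-> (0.444, 0.288, 0.2, 0.352) xyz [ 0.2346 -0.7775  0.08  ] rz 0.0002 rows 15.0
```

View pics/blk2.png

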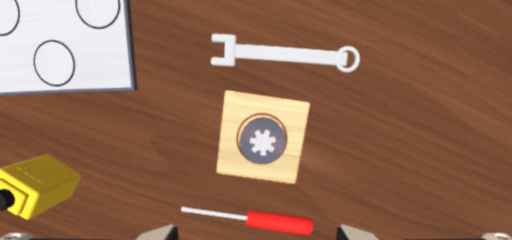

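The drum sits on the block within 0.5 mm of its middle, sprocket up, at (262,142); the wrench and screwdriver haven't moved. Now I'll fetch the jug back.

Request:
{"api": "step_arm", "payload": {"steps": [{"x": 0.2346,"y": -0.7775,"z": 0.08,"rx": 0,"ry": 0,"rz": 0,"claw": 1},{"x": 0.2346,"y": -0.7775,"z": 0.08,"rx": 0,"ry": 0,"rz": 0,"claw": 1},{"x": 0.2346,"y": -0.7775,"z": 0.08,"rx": 0,"ry": 0,"rz": 0,"claw": 1},{"x": 0.2346,"y": -0.7775,"z": 0.08,"rx": 0,"ry": 0,"rz": 0,"claw": 1},{"x": 0.2346,"y": -0.7775,"z": 0.08,"rx": 0,"ry": 0,"rz": 0,"claw": 1},{"x": 0.2346,"y": -0.7775,"z": 0.08,"rx": 0,"ry": 0,"rz": 0,"claw": 1},{"x": 0.2346,"y": -0.7775,"z": 0.08,"rx": 0,"ry": 0,"rz": 0,"claw": 1},{"x": 0.2346,"y": -0.7775,"z": 0.08,"rx": 0,"ry": 0,"rz": 0,"claw": 1},{"x": 0.2346,"y": -0.7775,"z": 0.08,"rx": 0,"ry": 0,"rz": 0,"claw": 1},{"x": 0.2346,"y": -0.7775,"z": 0.08,"rx": 0,"ry": 0,"rz": 0,"claw": 1},{"x": 0.2346,"y": -0.7775,"z": 0.08,"rx": 0,"ry": 0,"rz": 0,"claw": 1},{"x": 0.2346,"y": -0.7775,"z": 0.08,"rx": 0,"ry": 0,"rz": 0,"claw": 1}]}}

```text
time: 29.35
tool_pos: [0.4494, 0.1784, 0.2101]
tool_rot: [3.142, 0.001, 0.352]
contact_force: [0.9, 0.2, -0.2]
opening: 0.0921
grip_force: 0.0
```

```bash
python3 -c "
from h import *
f=12*.0417/(.75*np.linalg.norm([.2346,.7775,.08])); print(f)
moved(.2346,-.7775,.08,0,f)
plan((.444,.288,.20,.352))"
```

```text
0.8175933959493636
cmd [0.4506 0.1771 0.2109 0.3522] meas [0.4494 0.1784 0.2101] [3.1415e+00 5.0000e-04 3.5220e-01] t 29.35
-> (0.444, 0.288, 0.2, 0.352) xyz [ 0.0428 -0.1418  0.0146] rz 0.0002 rows 3.0
```

Request:
{"api": "step_arm", "payload": {"steps": [{"x": 0.0428,"y": -0.1418,"z": 0.0146,"rx": 0,"ry": 0,"rz": 0,"claw": 1},{"x": 0.0428,"y": -0.1418,"z": 0.0146,"rx": 0,"ry": 0,"rz": 0,"claw": 1},{"x": 0.0428,"y": -0.1418,"z": 0.0146,"rx": 0,"ry": 0,"rz": 0,"claw": 1},{"x": 0.0428,"y": -0.1418,"z": 0.0146,"rx": 0,"ry": 0,"rz": 0,"claw": 1},{"x": 0.0428,"y": -0.1418,"z": 0.0146,"rx": 0,"ry": 0,"rz": 0,"claw": 1},{"x": 0.0428,"y": -0.1418,"z": 0.05,"rx": 0,"ry": 0,"rz": 0,"claw": 1},{"x": 0.0428,"y": -0.1418,"z": 0.09,"rx": 0,"ry": 0,"rz": 0,"claw": 1},{"x": 0.0428,"y": -0.1418,"z": 0.13,"rx": 0,"ry": 0,"rz": 0,"claw": 1},{"x": 0.0428,"y": -0.1418,"z": 0.1776,"rx": 0,"ry": 0,"rz": 0,"claw": 1},{"x": 0.0428,"y": -0.1418,"z": 0.1776,"rx": 0,"ry": 0,"rz": 0,"claw": 1},{"x": 0.0428,"y": -0.1418,"z": 0.1776,"rx": 0,"ry": 0,"rz": 0,"claw": 1},{"x": 0.0428,"y": -0.1418,"z": 0.1776,"rx": 0,"ry": 0,"rz": 0,"claw": 1}]}}

```text
time: 30.35
tool_pos: [0.4448, 0.287, 0.079]
tool_rot: [3.142, -0.002, 0.351]
contact_force: [0.7, 0.4, -0.1]
opening: 0.0919
grip_force: 0.0
```

Request:
{"api": "step_arm", "payload": {"squeeze": 20, "steps": [{"x": 0,"y": 0,"z": 0,"rx": 0,"ry": 0,"rz": 0,"claw": 1},{"x": 0,"y": 0,"z": 0,"rx": 0,"ry": 0,"rz": 0,"claw": 1},{"x": 0,"y": 0,"z": 0,"rx": 0,"ry": 0,"rz": 0,"claw": 1},{"x": 0,"y": 0,"z": 0,"rx": 0,"ry": 0,"rz": 0,"claw": 1},{"x": 0,"y": 0,"z": 0,"rx": 0,"ry": 0,"rz": 0,"claw": 1}]}}

```text
time: 30.77
tool_pos: [0.4438, 0.2873, 0.0781]
tool_rot: [3.142, -0.001, 0.352]
contact_force: [-0.0, -0.5, -0.4]
opening: 0.0922
grip_force: 0.0
```

```bash
python3 -c "
from h import *
moved(.0428,-.1418,.1776)"
```

```text
cmd [0.444  0.288  0.0777 0.3522] meas [0.4438 0.2873 0.0781] [ 3.1416e+00 -1.1000e-03  3.5230e-01] t 30.7667
```

Request:
{"api": "step_arm", "payload": {"squeeze": 20, "steps": [{"x": 0,"y": 0,"z": 0,"rx": 0,"ry": 0,"rz": 0,"claw": -1},{"x": 0,"y": 0,"z": 0,"rx": 0,"ry": 0,"rz": 0,"claw": -1},{"x": 0,"y": 0,"z": 0,"rx": 0,"ry": 0,"rz": 0,"claw": -1},{"x": 0,"y": 0,"z": 0,"rx": 0,"ry": 0,"rz": 0,"claw": -1},{"x": 0,"y": 0,"z": 0,"rx": 0,"ry": 0,"rz": 0,"claw": -1},{"x": 0,"y": 0,"z": 0,"rx": 0,"ry": 0,"rz": 0,"claw": -1},{"x": 0,"y": 0,"z": 0,"rx": 0,"ry": 0,"rz": 0,"claw": -1},{"x": 0,"y": 0,"z": 0,"rx": 0,"ry": 0,"rz": 0,"claw": -1},{"x": 0,"y": 0,"z": 0,"rx": 0,"ry": 0,"rz": 0,"claw": -1}]}}

```text
time: 31.52
tool_pos: [0.4435, 0.2873, 0.0774]
tool_rot: [-3.142, 0.0, 0.352]
contact_force: [-1.3, 1.2, -1.0]
opening: 0.0579
grip_force: 20.0
```

```bash
python3 -c "
from h import *
moved(0,0,0)
plan((.444,.288,.22,.352),(.5098,-.0213,.22,.352),(.5098,-.0213,.071,.352))"
```

```text
cmd [0.444  0.288  0.0777 0.3522] meas [0.4435 0.2873 0.0774] [-3.1416e+00  1.0000e-04  3.5220e-01] t 31.5167
-> (0.444, 0.288, 0.22, 0.352) xyz [-0.      0.     -0.1897] rz 0.0002 rows 4.0
-> (0.5098, -0.0213, 0.22, 0.352) xyz [-0.0599  0.4174 -0.1897] rz 0.0002 rows 9.0
-> (0.5098, -0.0213, 0.071, 0.352) xyz [-0.0599  0.4174  0.009 ] rz 0.0002 rows 8.0
```

Request:
{"api": "step_arm", "payload": {"steps": [{"x": 0,"y": 0,"z": -0.04,"rx": 0,"ry": 0,"rz": 0,"claw": -1},{"x": 0,"y": 0,"z": -0.09,"rx": 0,"ry": 0,"rz": 0,"claw": -1},{"x": 0,"y": 0,"z": -0.145,"rx": 0,"ry": 0,"rz": 0,"claw": -1},{"x": -0.002,"y": 0.015,"z": -0.18,"rx": 0,"ry": 0,"rz": 0,"claw": -1},{"x": -0.008,"y": 0.055,"z": -0.1897,"rx": 0,"ry": 0,"rz": 0,"claw": -1},{"x": -0.015,"y": 0.105,"z": -0.1897,"rx": 0,"ry": 0,"rz": 0,"claw": -1},{"x": -0.023,"y": 0.16,"z": -0.1897,"rx": 0,"ry": 0,"rz": 0,"claw": -1},{"x": -0.031,"y": 0.215,"z": -0.1897,"rx": 0,"ry": 0,"rz": 0,"claw": -1},{"x": -0.039,"y": 0.27,"z": -0.1897,"rx": 0,"ry": 0,"rz": 0,"claw": -1},{"x": -0.047,"y": 0.325,"z": -0.1897,"rx": 0,"ry": 0,"rz": 0,"claw": -1},{"x": -0.054,"y": 0.375,"z": -0.1897,"rx": 0,"ry": 0,"rz": 0,"claw": -1},{"x": -0.06,"y": 0.417,"z": -0.1897,"rx": 0,"ry": 0,"rz": 0,"claw": -1}]}}

```text
time: 32.52
tool_pos: [0.509, -0.0247, 0.2193]
tool_rot: [3.141, 0.001, 0.351]
contact_force: [-0.9, -0.4, -1.9]
opening: 0.0577
grip_force: 20.0
```

Request:
{"api": "step_arm", "payload": {"steps": [{"x": 0,"y": 0,"z": 0,"rx": 0,"ry": 0,"rz": 0,"claw": -1},{"x": 0,"y": 0,"z": 0.03,"rx": 0,"ry": 0,"rz": 0,"claw": -1},{"x": 0,"y": 0,"z": 0.07,"rx": 0,"ry": 0,"rz": 0,"claw": -1},{"x": 0,"y": 0,"z": 0.115,"rx": 0,"ry": 0,"rz": 0,"claw": -1},{"x": 0,"y": 0,"z": 0.15,"rx": 0,"ry": 0,"rz": 0,"claw": -1},{"x": 0,"y": 0,"z": 0.17,"rx": 0,"ry": 0,"rz": 0,"claw": -1},{"x": 0,"y": 0,"z": 0.185,"rx": 0,"ry": 0,"rz": 0,"claw": -1},{"x": 0,"y": 0,"z": 0.194,"rx": 0,"ry": 0,"rz": 0,"claw": -1},{"x": 0,"y": 0,"z": 0.198,"rx": 0,"ry": 0,"rz": 0,"claw": -1},{"x": 0,"y": 0,"z": 0.1993,"rx": 0,"ry": 0,"rz": 0,"claw": -1},{"x": 0,"y": 0,"z": 0.1993,"rx": 0,"ry": 0,"rz": 0,"claw": -1},{"x": 0,"y": 0,"z": 0.1993,"rx": 0,"ry": 0,"rz": 0,"claw": -1}]}}

```text
time: 33.52
tool_pos: [0.5097, -0.0219, 0.071]
tool_rot: [3.141, -0.001, 0.352]
contact_force: [-0.8, 0.4, -2.1]
opening: 0.058
grip_force: 20.0
```

Request:
{"api": "step_arm", "payload": {"steps": [{"x": 0,"y": 0,"z": 0.0005,"rx": 0,"ry": 0,"rz": 0,"claw": -1},{"x": 0,"y": 0,"z": 0.0005,"rx": 0,"ry": 0,"rz": 0,"claw": -1},{"x": 0,"y": 0,"z": 0.0005,"rx": 0,"ry": 0,"rz": 0,"claw": -1},{"x": 0,"y": 0,"z": 0.0005,"rx": 0,"ry": 0,"rz": 0,"claw": -1},{"x": 0,"y": 0,"z": 0.0005,"rx": 0,"ry": 0,"rz": 0,"claw": -1}]}}

```text
time: 33.93
tool_pos: [0.5093, -0.0219, 0.07]
tool_rot: [3.141, -0.0, 0.352]
contact_force: [-0.4, 1.1, -3.4]
opening: 0.0576
grip_force: 20.0
```

```bash
python3 -c "
from h import *
moved(-.06,.417,-.1897);moved(0,0,.1993);moved(0,0,.0005);print(robot.observe()['contact_force'])
plan((.5098,-.0213,.18,.352),(.5813,.3373,.18,.352),(.5813,.3373,.0777,.352))"
```

```text
cmd [ 0.5097 -0.0211  0.22    0.3522] meas [ 0.5093 -0.0219  0.07  ] [ 3.1414e+00 -2.0000e-04  3.5210e-01] t 33.9333
cmd [ 0.5097 -0.0211  0.0705  0.3522] meas [ 0.5093 -0.0219  0.07  ] [ 3.1414e+00 -2.0000e-04  3.5210e-01] t 33.9333
cmd [ 0.5097 -0.0211  0.0702  0.3522] meas [ 0.5093 -0.0219  0.07  ] [ 3.1414e+00 -2.0000e-04  3.5210e-01] t 33.9333
[-0.41389422  1.05446488 -3.44390023]
-> (0.5098, -0.0213, 0.18, 0.352) xyz [ 1.000e-04  4.000e-04 -1.464e-01] rz 0.0002 rows 3.0
-> (0.5813, 0.3373, 0.18, 0.352) xyz [ 0.2545 -0.4155 -0.1464] rz 0.0002 rows 10.0
-> (0.5813, 0.3373, 0.0777, 0.352) xyz [ 0.2545 -0.4155 -0.01  ] rz 0.0002 rows 9.0
```

Request:
{"api": "step_arm", "payload": {"steps": [{"x": 0,"y": 0,"z": 0.0003,"rx": 0,"ry": 0,"rz": 0,"claw": -1},{"x": 0,"y": 0,"z": 0.0003,"rx": 0,"ry": 0,"rz": 0,"claw": 1},{"x": 0,"y": 0,"z": 0.0003,"rx": 0,"ry": 0,"rz": 0,"claw": 1},{"x": 0,"y": 0,"z": 0.0003,"rx": 0,"ry": 0,"rz": 0,"claw": 1},{"x": 0,"y": 0,"z": 0.0003,"rx": 0,"ry": 0,"rz": 0,"claw": 1},{"x": 0,"y": 0,"z": 0.0003,"rx": 0,"ry": 0,"rz": 0,"claw": 1},{"x": 0,"y": 0,"z": -0.04,"rx": 0,"ry": 0,"rz": 0,"claw": 1},{"x": 0,"y": 0,"z": -0.09,"rx": 0,"ry": 0,"rz": 0,"claw": 1},{"x": 0,"y": 0,"z": -0.14,"rx": 0,"ry": 0,"rz": 0,"claw": 1},{"x": 0,"y": 0,"z": -0.1464,"rx": 0,"ry": 0,"rz": 0,"claw": 1}]}}

```text
time: 34.77
tool_pos: [0.5124, -0.0224, 0.1861]
tool_rot: [3.136, -0.01, 0.352]
contact_force: [1.3, 0.2, -0.1]
opening: 0.0914
grip_force: 0.0
```

Request:
{"api": "step_arm", "payload": {"steps": [{"x": 0.2546,"y": -0.4159,"z": 0,"rx": 0,"ry": 0,"rz": 0,"claw": 1},{"x": 0.2546,"y": -0.4159,"z": 0,"rx": 0,"ry": 0,"rz": 0,"claw": 1},{"x": 0.2546,"y": -0.4159,"z": 0,"rx": 0,"ry": 0,"rz": 0,"claw": 1},{"x": 0.2546,"y": -0.4159,"z": 0,"rx": 0,"ry": 0,"rz": 0,"claw": 1},{"x": 0.2546,"y": -0.4159,"z": 0,"rx": 0,"ry": 0,"rz": 0,"claw": 1},{"x": 0.2546,"y": -0.4159,"z": 0,"rx": 0,"ry": 0,"rz": 0,"claw": 1},{"x": 0.2546,"y": -0.4159,"z": 0,"rx": 0,"ry": 0,"rz": 0,"claw": 1},{"x": 0.2546,"y": -0.4159,"z": 0,"rx": 0,"ry": 0,"rz": 0,"claw": 1},{"x": 0.2546,"y": -0.4159,"z": 0,"rx": 0,"ry": 0,"rz": 0,"claw": 1},{"x": 0.2546,"y": -0.4159,"z": 0,"rx": 0,"ry": 0,"rz": 0,"claw": 1},{"x": 0.2546,"y": -0.4159,"z": 0,"rx": 0,"ry": 0,"rz": 0,"claw": 1},{"x": 0.2546,"y": -0.4159,"z": 0,"rx": 0,"ry": 0,"rz": 0,"claw": 1}]}}

```text
time: 35.77
tool_pos: [0.5806, 0.3364, 0.1789]
tool_rot: [3.141, 0.001, 0.353]
contact_force: [-0.2, -0.4, -0.4]
opening: 0.0916
grip_force: 0.0
```

```bash
python3 -c "
from h import *
moved(0,0,-.1464);moved(.2546,-.4159,0)
plan((.5813,.3376,.0777,.352))"
```

```text
cmd [ 0.5097 -0.0211  0.18    0.3522] meas [0.5806 0.3364 0.1789] [3.141e+00 1.300e-03 3.525e-01] t 35.7667
cmd [0.5813 0.3376 0.18   0.3522] meas [0.5806 0.3364 0.1789] [3.141e+00 1.300e-03 3.525e-01] t 35.7667
-> (0.5813, 0.3376, 0.0777, 0.352) xyz [ 0.     -0.      0.1364] rz 0.0002 rows 3.0
```

Request:
{"api": "step_arm", "payload": {"squeeze": 20, "steps": [{"x": 0,"y": 0,"z": 0.04,"rx": 0,"ry": 0,"rz": 0,"claw": 1},{"x": 0,"y": 0,"z": 0.08,"rx": 0,"ry": 0,"rz": 0,"claw": 1},{"x": 0,"y": 0,"z": 0.12,"rx": 0,"ry": 0,"rz": 0,"claw": 1},{"x": 0,"y": 0,"z": 0.1364,"rx": 0,"ry": 0,"rz": 0,"claw": 1},{"x": 0,"y": 0,"z": 0.1364,"rx": 0,"ry": 0,"rz": 0,"claw": 1},{"x": 0,"y": 0,"z": 0.1364,"rx": 0,"ry": 0,"rz": 0,"claw": 1},{"x": 0,"y": 0,"z": 0.1364,"rx": 0,"ry": 0,"rz": 0,"claw": 1},{"x": 0,"y": 0,"z": 0.1364,"rx": 0,"ry": 0,"rz": 0,"claw": 1},{"x": 0,"y": 0,"z": 0.1364,"rx": 0,"ry": 0,"rz": 0,"claw": 1},{"x": 0,"y": 0,"z": 0.1364,"rx": 0,"ry": 0,"rz": 0,"claw": 1}]}}

```text
time: 36.6
tool_pos: [0.5814, 0.337, 0.0787]
tool_rot: [-3.142, -0.002, 0.352]
contact_force: [0.4, -1.2, -0.5]
opening: 0.0915
grip_force: 0.0
```

Request:
{"api": "step_arm", "payload": {"squeeze": 20, "steps": [{"x": 0,"y": 0,"z": 0,"rx": 0,"ry": 0,"rz": 0,"claw": -1},{"x": 0,"y": 0,"z": 0,"rx": 0,"ry": 0,"rz": 0,"claw": -1},{"x": 0,"y": 0,"z": 0,"rx": 0,"ry": 0,"rz": 0,"claw": -1},{"x": 0,"y": 0,"z": 0,"rx": 0,"ry": 0,"rz": 0,"claw": -1},{"x": 0,"y": 0,"z": 0,"rx": 0,"ry": 0,"rz": 0,"claw": -1},{"x": 0,"y": 0,"z": 0,"rx": 0,"ry": 0,"rz": 0,"claw": -1},{"x": 0,"y": 0,"z": 0,"rx": 0,"ry": 0,"rz": 0,"claw": -1},{"x": 0,"y": 0,"z": 0,"rx": 0,"ry": 0,"rz": 0,"claw": -1}]}}

```text
time: 37.27
tool_pos: [0.5808, 0.3369, 0.0773]
tool_rot: [-3.142, 0.0, 0.352]
contact_force: [-0.4, 1.3, -0.7]
opening: 0.0639
grip_force: 20.0
```

```bash
python3 -c "
from h import *
moved(0,0,.1364)
plan((.5813,.3376,.22,.352),(.5496,.0694,.22,.352),(.5496,.0694,.0705,.352))"
```

```text
cmd [0.5813 0.3376 0.0777 0.3522] meas [0.5808 0.3369 0.0773] [-3.1415e+00  1.0000e-04  3.5220e-01] t 37.2667
-> (0.5813, 0.3376, 0.22, 0.352) xyz [ 0.     -0.     -0.1898] rz 0.0002 rows 4.0
-> (0.5496, 0.0694, 0.22, 0.352) xyz [-0.163   0.3211 -0.1898] rz 0.0002 rows 8.0
-> (0.5496, 0.0694, 0.0705, 0.352) xyz [-0.163   0.3211  0.0096] rz 0.0002 rows 7.0
```

Request:
{"api": "step_arm", "payload": {"steps": [{"x": 0,"y": 0,"z": -0.04,"rx": 0,"ry": 0,"rz": 0,"claw": -1},{"x": 0,"y": 0,"z": -0.09,"rx": 0,"ry": 0,"rz": 0,"claw": -1},{"x": 0,"y": 0,"z": -0.145,"rx": 0,"ry": 0,"rz": 0,"claw": -1},{"x": -0.01,"y": 0.02,"z": -0.18,"rx": 0,"ry": 0,"rz": 0,"claw": -1},{"x": -0.03,"y": 0.06,"z": -0.19,"rx": 0,"ry": 0,"rz": 0,"claw": -1},{"x": -0.055,"y": 0.11,"z": -0.19,"rx": 0,"ry": 0,"rz": 0,"claw": -1},{"x": -0.08,"y": 0.16,"z": -0.19,"rx": 0,"ry": 0,"rz": 0,"claw": -1},{"x": -0.105,"y": 0.21,"z": -0.19,"rx": 0,"ry": 0,"rz": 0,"claw": -1},{"x": -0.13,"y": 0.255,"z": -0.19,"rx": 0,"ry": 0,"rz": 0,"claw": -1},{"x": -0.15,"y": 0.295,"z": -0.19,"rx": 0,"ry": 0,"rz": 0,"claw": -1},{"x": -0.1629,"y": 0.3208,"z": -0.19,"rx": 0,"ry": 0,"rz": 0,"claw": -1},{"x": -0.1629,"y": 0.3208,"z": -0.19,"rx": 0,"ry": 0,"rz": 0,"claw": -1}]}}

```text
time: 38.27
tool_pos: [0.5483, 0.0644, 0.2193]
tool_rot: [3.14, 0.003, 0.348]
contact_force: [0.3, -0.1, -4.4]
opening: 0.0638
grip_force: 20.0
```

Request:
{"api": "step_arm", "payload": {"steps": [{"x": 0,"y": 0,"z": 0,"rx": 0,"ry": 0,"rz": 0,"claw": -1},{"x": 0,"y": 0,"z": 0.03,"rx": 0,"ry": 0,"rz": 0,"claw": -1},{"x": 0,"y": 0,"z": 0.07,"rx": 0,"ry": 0,"rz": 0,"claw": -1},{"x": 0,"y": 0,"z": 0.115,"rx": 0,"ry": 0,"rz": 0,"claw": -1},{"x": 0,"y": 0,"z": 0.15,"rx": 0,"ry": 0,"rz": 0,"claw": -1},{"x": 0,"y": 0,"z": 0.17,"rx": 0,"ry": 0,"rz": 0,"claw": -1},{"x": 0,"y": 0,"z": 0.185,"rx": 0,"ry": 0,"rz": 0,"claw": -1},{"x": 0,"y": 0,"z": 0.194,"rx": 0,"ry": 0,"rz": 0,"claw": -1},{"x": 0,"y": 0,"z": 0.198,"rx": 0,"ry": 0,"rz": 0,"claw": -1},{"x": 0,"y": 0,"z": 0.1993,"rx": 0,"ry": 0,"rz": 0,"claw": -1},{"x": 0,"y": 0,"z": 0.1993,"rx": 0,"ry": 0,"rz": 0,"claw": -1},{"x": 0,"y": 0,"z": 0.1993,"rx": 0,"ry": 0,"rz": 0,"claw": -1}]}}

```text
time: 39.27
tool_pos: [0.5498, 0.069, 0.0712]
tool_rot: [3.141, -0.001, 0.352]
contact_force: [0.3, -0.8, -3.6]
opening: 0.0639
grip_force: 20.0
```

Request:
{"api": "step_arm", "payload": {"steps": [{"x": 0,"y": 0,"z": 0.0005,"rx": 0,"ry": 0,"rz": 0,"claw": -1},{"x": 0,"y": 0,"z": 0.0005,"rx": 0,"ry": 0,"rz": 0,"claw": -1},{"x": 0,"y": 0,"z": 0.0005,"rx": 0,"ry": 0,"rz": 0,"claw": -1},{"x": 0,"y": 0,"z": 0.0005,"rx": 0,"ry": 0,"rz": 0,"claw": -1},{"x": 0,"y": 0,"z": 0.0005,"rx": 0,"ry": 0,"rz": 0,"claw": -1}]}}

```text
time: 39.68
tool_pos: [0.5492, 0.0687, 0.0702]
tool_rot: [3.141, -0.0, 0.352]
contact_force: [-0.7, 0.2, -3.6]
opening: 0.0638
grip_force: 20.0
```

```bash
python3 -c "
from h import *
moved(-.1629,.3208,-.19);moved(0,0,.1993);moved(0,0,.0005);print(robot.observe()['contact_force'])
plan((.5497,.0696,.18,.352),(.5126,.3125,.18,.352),(.5126,.3125,.0777,.352))"
```

```text
cmd [0.5496 0.0696 0.2202 0.3522] meas [0.5492 0.0687 0.0702] [ 3.1414e+00 -3.0000e-04  3.5210e-01] t 39.6833
cmd [0.5496 0.0696 0.0707 0.3522] meas [0.5492 0.0687 0.0702] [ 3.1414e+00 -3.0000e-04  3.5210e-01] t 39.6833
cmd [0.5496 0.0696 0.0703 0.3522] meas [0.5492 0.0687 0.0702] [ 3.1414e+00 -3.0000e-04  3.5210e-01] t 39.6833
[-0.72811348  0.18730139 -3.57974687]
-> (0.5497, 0.0696, 0.18, 0.352) xyz [ 1.000e-04  0.000e+00 -1.462e-01] rz 0.0002 rows 3.0
-> (0.5126, 0.3125, 0.18, 0.352) xyz [ 0.0654 -0.321  -0.1462] rz 0.0002 rows 7.0
-> (0.5126, 0.3125, 0.0777, 0.352) xyz [ 0.0654 -0.321  -0.0098] rz 0.0002 rows 6.0
```

Request:
{"api": "step_arm", "payload": {"steps": [{"x": 0,"y": 0,"z": 0.0004,"rx": 0,"ry": 0,"rz": 0,"claw": -1},{"x": 0,"y": 0,"z": 0.0004,"rx": 0,"ry": 0,"rz": 0,"claw": 1},{"x": 0,"y": 0,"z": 0.0004,"rx": 0,"ry": 0,"rz": 0,"claw": 1},{"x": 0,"y": 0,"z": 0.0004,"rx": 0,"ry": 0,"rz": 0,"claw": 1},{"x": 0,"y": 0,"z": 0.0004,"rx": 0,"ry": 0,"rz": 0,"claw": 1},{"x": 0,"y": 0,"z": 0.0004,"rx": 0,"ry": 0,"rz": 0,"claw": 1},{"x": 0,"y": 0,"z": -0.04,"rx": 0,"ry": 0,"rz": 0,"claw": 1},{"x": 0,"y": 0,"z": -0.09,"rx": 0,"ry": 0,"rz": 0,"claw": 1},{"x": 0,"y": 0,"z": -0.14,"rx": 0,"ry": 0,"rz": 0,"claw": 1},{"x": 0,"y": 0,"z": -0.1462,"rx": 0,"ry": 0,"rz": 0,"claw": 1}]}}

```text
time: 40.52
tool_pos: [0.5525, 0.0688, 0.1866]
tool_rot: [3.137, -0.011, 0.352]
contact_force: [0.5, -0.3, 0.2]
opening: 0.092
grip_force: 0.0
```

Request:
{"api": "step_arm", "payload": {"steps": [{"x": 0.0654,"y": -0.3211,"z": 0,"rx": 0,"ry": 0,"rz": 0,"claw": 1},{"x": 0.0654,"y": -0.3211,"z": 0,"rx": 0,"ry": 0,"rz": 0,"claw": 1},{"x": 0.0654,"y": -0.3211,"z": 0,"rx": 0,"ry": 0,"rz": 0,"claw": 1},{"x": 0.0654,"y": -0.3211,"z": 0,"rx": 0,"ry": 0,"rz": 0,"claw": 1},{"x": 0.0654,"y": -0.3211,"z": 0,"rx": 0,"ry": 0,"rz": 0,"claw": 1},{"x": 0.0654,"y": -0.3211,"z": 0,"rx": 0,"ry": 0,"rz": 0,"claw": 1},{"x": 0.0654,"y": -0.3211,"z": 0,"rx": 0,"ry": 0,"rz": 0,"claw": 1},{"x": 0.0654,"y": -0.3211,"z": 0,"rx": 0,"ry": 0,"rz": 0,"claw": 1},{"x": 0.0654,"y": -0.3211,"z": 0,"rx": 0,"ry": 0,"rz": 0,"claw": 1},{"x": 0.0654,"y": -0.3211,"z": 0,"rx": 0,"ry": 0,"rz": 0,"claw": 1},{"x": 0.0654,"y": -0.3211,"z": 0,"rx": 0,"ry": 0,"rz": 0,"claw": 1}]}}

```text
time: 41.43
tool_pos: [0.5127, 0.3103, 0.1797]
tool_rot: [3.141, 0.0, 0.35]
contact_force: [-0.6, -0.6, 0.0]
opening: 0.092
grip_force: 0.0
```

Request:
{"api": "step_arm", "payload": {"squeeze": 20, "steps": [{"x": 0,"y": 0,"z": 0.04,"rx": 0,"ry": 0,"rz": 0,"claw": 1},{"x": 0,"y": 0,"z": 0.08,"rx": 0,"ry": 0,"rz": 0,"claw": 1},{"x": 0,"y": 0,"z": 0.12,"rx": 0,"ry": 0,"rz": 0,"claw": 1},{"x": 0,"y": 0,"z": 0.1364,"rx": 0,"ry": 0,"rz": 0,"claw": 1},{"x": 0,"y": 0,"z": 0.1364,"rx": 0,"ry": 0,"rz": 0,"claw": 1},{"x": 0,"y": 0,"z": 0.1364,"rx": 0,"ry": 0,"rz": 0,"claw": 1},{"x": 0,"y": 0,"z": 0.1364,"rx": 0,"ry": 0,"rz": 0,"claw": 1},{"x": 0,"y": 0,"z": 0.1364,"rx": 0,"ry": 0,"rz": 0,"claw": 1},{"x": 0,"y": 0,"z": 0.1364,"rx": 0,"ry": 0,"rz": 0,"claw": 1},{"x": 0,"y": 0,"z": 0.1364,"rx": 0,"ry": 0,"rz": 0,"claw": 1}]}}

```text
time: 42.27
tool_pos: [0.5127, 0.3119, 0.0785]
tool_rot: [-3.142, -0.002, 0.352]
contact_force: [-0.2, 0.1, 0.0]
opening: 0.0914
grip_force: 0.0
```

Request:
{"api": "step_arm", "payload": {"squeeze": 20, "steps": [{"x": 0,"y": 0,"z": 0,"rx": 0,"ry": 0,"rz": 0,"claw": -1},{"x": 0,"y": 0,"z": 0,"rx": 0,"ry": 0,"rz": 0,"claw": -1},{"x": 0,"y": 0,"z": 0,"rx": 0,"ry": 0,"rz": 0,"claw": -1},{"x": 0,"y": 0,"z": 0,"rx": 0,"ry": 0,"rz": 0,"claw": -1},{"x": 0,"y": 0,"z": 0,"rx": 0,"ry": 0,"rz": 0,"claw": -1},{"x": 0,"y": 0,"z": 0,"rx": 0,"ry": 0,"rz": 0,"claw": -1},{"x": 0,"y": 0,"z": 0,"rx": 0,"ry": 0,"rz": 0,"claw": -1},{"x": 0,"y": 0,"z": 0,"rx": 0,"ry": 0,"rz": 0,"claw": -1},{"x": 0,"y": 0,"z": 0,"rx": 0,"ry": 0,"rz": 0,"claw": -1}]}}

```text
time: 43.02
tool_pos: [0.5121, 0.3118, 0.0773]
tool_rot: [3.142, 0.0, 0.352]
contact_force: [0.3, 1.0, -0.1]
opening: 0.0528
grip_force: 20.0
```

```bash
python3 -c "
from h import *
moved(0,0,-.1462);moved(.0654,-.3211,0);moved(0,0,.1364)
plan((.5126,.3126,.22,.352),(.5979,-.0611,.22,.352),(.5979,-.0611,.0705,.352))"
```

```text
cmd [0.5496 0.0696 0.18   0.3522] meas [0.5121 0.3118 0.0773] [3.1415e+00 1.0000e-04 3.5220e-01] t 43.0167
cmd [0.5126 0.3126 0.18   0.3522] meas [0.5121 0.3118 0.0773] [3.1415e+00 1.0000e-04 3.5220e-01] t 43.0167
cmd [0.5126 0.3126 0.0777 0.3522] meas [0.5121 0.3118 0.0773] [3.1415e+00 1.0000e-04 3.5220e-01] t 43.0167
-> (0.5126, 0.3126, 0.22, 0.352) xyz [ 0.     -0.     -0.1898] rz 0.0002 rows 4.0
-> (0.5979, -0.0611, 0.22, 0.352) xyz [-0.0651  0.5069 -0.1898] rz 0.0002 rows 10.0
-> (0.5979, -0.0611, 0.0705, 0.352) xyz [-0.0651  0.5069  0.0096] rz 0.0002 rows 10.0
```

Request:
{"api": "step_arm", "payload": {"steps": [{"x": 0,"y": 0,"z": -0.04,"rx": 0,"ry": 0,"rz": 0,"claw": -1},{"x": 0,"y": 0,"z": -0.09,"rx": 0,"ry": 0,"rz": 0,"claw": -1},{"x": 0,"y": 0,"z": -0.145,"rx": 0,"ry": 0,"rz": 0,"claw": -1},{"x": -0.002,"y": 0.015,"z": -0.18,"rx": 0,"ry": 0,"rz": 0,"claw": -1},{"x": -0.007,"y": 0.055,"z": -0.19,"rx": 0,"ry": 0,"rz": 0,"claw": -1},{"x": -0.013,"y": 0.105,"z": -0.19,"rx": 0,"ry": 0,"rz": 0,"claw": -1},{"x": -0.02,"y": 0.16,"z": -0.19,"rx": 0,"ry": 0,"rz": 0,"claw": -1},{"x": -0.027,"y": 0.215,"z": -0.19,"rx": 0,"ry": 0,"rz": 0,"claw": -1},{"x": -0.034,"y": 0.27,"z": -0.19,"rx": 0,"ry": 0,"rz": 0,"claw": -1},{"x": -0.041,"y": 0.325,"z": -0.19,"rx": 0,"ry": 0,"rz": 0,"claw": -1},{"x": -0.048,"y": 0.38,"z": -0.19,"rx": 0,"ry": 0,"rz": 0,"claw": -1},{"x": -0.055,"y": 0.43,"z": -0.19,"rx": 0,"ry": 0,"rz": 0,"claw": -1}]}}

```text
time: 44.02
tool_pos: [0.5846, -0.0076, 0.2195]
tool_rot: [3.142, 0.001, 0.352]
contact_force: [0.6, -0.6, -3.6]
opening: 0.0533
grip_force: 20.0
```

Request:
{"api": "step_arm", "payload": {"steps": [{"x": -0.005,"y": 0.04,"z": 0,"rx": 0,"ry": 0,"rz": 0,"claw": -1},{"x": -0.0101,"y": 0.0769,"z": 0.0,"rx": 0,"ry": 0,"rz": 0,"claw": -1},{"x": -0.0101,"y": 0.0769,"z": 0.0,"rx": 0,"ry": 0,"rz": 0,"claw": -1},{"x": -0.0101,"y": 0.0769,"z": 0.03,"rx": 0,"ry": 0,"rz": 0,"claw": -1},{"x": -0.0101,"y": 0.0769,"z": 0.07,"rx": 0,"ry": 0,"rz": 0,"claw": -1},{"x": -0.0101,"y": 0.0769,"z": 0.115,"rx": 0,"ry": 0,"rz": 0,"claw": -1},{"x": -0.0101,"y": 0.0769,"z": 0.15,"rx": 0,"ry": 0,"rz": 0,"claw": -1},{"x": -0.0101,"y": 0.0769,"z": 0.175,"rx": 0,"ry": 0,"rz": 0,"claw": -1},{"x": -0.0101,"y": 0.0769,"z": 0.188,"rx": 0,"ry": 0,"rz": 0,"claw": -1},{"x": -0.0101,"y": 0.0769,"z": 0.195,"rx": 0,"ry": 0,"rz": 0,"claw": -1},{"x": -0.0101,"y": 0.0769,"z": 0.198,"rx": 0,"ry": 0,"rz": 0,"claw": -1},{"x": -0.0101,"y": 0.0769,"z": 0.1993,"rx": 0,"ry": 0,"rz": 0,"claw": -1}]}}

```text
time: 45.02
tool_pos: [0.598, -0.0619, 0.0711]
tool_rot: [3.141, -0.001, 0.352]
contact_force: [0.5, 1.1, -1.6]
opening: 0.053
grip_force: 20.0
```

Request:
{"api": "step_arm", "payload": {"steps": [{"x": 0,"y": 0,"z": 0.0005,"rx": 0,"ry": 0,"rz": 0,"claw": -1},{"x": 0,"y": 0,"z": 0.0005,"rx": 0,"ry": 0,"rz": 0,"claw": -1},{"x": 0,"y": 0,"z": 0.0005,"rx": 0,"ry": 0,"rz": 0,"claw": -1},{"x": 0,"y": 0,"z": 0.0005,"rx": 0,"ry": 0,"rz": 0,"claw": -1},{"x": 0,"y": 0,"z": 0.0007,"rx": 0,"ry": 0,"rz": 0,"claw": -1},{"x": 0,"y": 0,"z": 0.0007,"rx": 0,"ry": 0,"rz": 0,"claw": -1}]}}

```text
time: 45.52
tool_pos: [0.5975, -0.062, 0.0701]
tool_rot: [3.141, -0.0, 0.352]
contact_force: [-0.5, 0.5, -2.3]
opening: 0.0534
grip_force: 20.0
```

```bash
python3 -c "
from h import *
moved(-.055,.43,-.19);moved(-.0101,.0769,.1993);moved(0,0,.0007);print(robot.observe()['contact_force'])
plan((.5979,-.0611,.18,.352),(.5602,0.0002,.2976,.352))"
```

```text
cmd [ 0.5851 -0.0044  0.2202  0.3522] meas [ 0.5975 -0.062   0.0701] [ 3.1413e+00 -3.0000e-04  3.5210e-01] t 45.5167
cmd [ 0.5979 -0.0611  0.0707  0.3522] meas [ 0.5975 -0.062   0.0701] [ 3.1413e+00 -3.0000e-04  3.5210e-01] t 45.5167
cmd [ 0.5979 -0.0611  0.0702  0.3522] meas [ 0.5975 -0.062   0.0701] [ 3.1413e+00 -3.0000e-04  3.5210e-01] t 45.5167
[-0.48678173  0.51112028 -2.2562713 ]
-> (0.5979, -0.0611, 0.18, 0.352) xyz [ 0.     -0.     -0.1464] rz 0.0002 rows 3.0
-> (0.5602, 0.0002, 0.2976, 0.352) xyz [-0.019  -0.0941 -0.3032] rz 0.0002 rows 6.0
```

Pose matches the original grasp. I'll release, then go back to the reference view and compare.

Request:
{"api": "step_arm", "payload": {"steps": [{"x": 0,"y": 0,"z": 0.0003,"rx": 0,"ry": 0,"rz": 0,"claw": -1},{"x": 0,"y": 0,"z": 0.0003,"rx": 0,"ry": 0,"rz": 0,"claw": 1},{"x": 0,"y": 0,"z": 0.0003,"rx": 0,"ry": 0,"rz": 0,"claw": 1},{"x": 0,"y": 0,"z": 0.0003,"rx": 0,"ry": 0,"rz": 0,"claw": 1},{"x": 0,"y": 0,"z": 0.0003,"rx": 0,"ry": 0,"rz": 0,"claw": 1},{"x": 0,"y": 0,"z": 0.0003,"rx": 0,"ry": 0,"rz": 0,"claw": 1},{"x": 0,"y": 0,"z": -0.04,"rx": 0,"ry": 0,"rz": 0,"claw": 1},{"x": 0,"y": 0,"z": -0.09,"rx": 0,"ry": 0,"rz": 0,"claw": 1},{"x": 0,"y": 0,"z": -0.14,"rx": 0,"ry": 0,"rz": 0,"claw": 1},{"x": 0,"y": 0,"z": -0.1464,"rx": 0,"ry": 0,"rz": 0,"claw": 1}]}}

```text
time: 46.35
tool_pos: [0.6007, -0.0626, 0.1871]
tool_rot: [3.135, -0.01, 0.352]
contact_force: [0.6, 0.6, 0.9]
opening: 0.0914
grip_force: 0.0
```

Request:
{"api": "step_arm", "payload": {"steps": [{"x": -0.019,"y": -0.0941,"z": -0.1568,"rx": 0,"ry": 0,"rz": 0,"claw": 1},{"x": -0.019,"y": -0.0941,"z": -0.1568,"rx": 0,"ry": 0,"rz": 0,"claw": 1},{"x": -0.019,"y": -0.0941,"z": -0.1568,"rx": 0,"ry": 0,"rz": 0,"claw": 1},{"x": -0.019,"y": -0.0941,"z": -0.1568,"rx": 0,"ry": 0,"rz": 0,"claw": 1},{"x": -0.019,"y": -0.0941,"z": -0.1568,"rx": 0,"ry": 0,"rz": 0,"claw": 1},{"x": -0.019,"y": -0.0941,"z": -0.1568,"rx": 0,"ry": 0,"rz": 0,"claw": 1},{"x": -0.019,"y": -0.0941,"z": -0.1568,"rx": 0,"ry": 0,"rz": 0,"claw": 1},{"x": -0.019,"y": -0.0941,"z": -0.1568,"rx": 0,"ry": 0,"rz": 0,"claw": 1},{"x": -0.019,"y": -0.0941,"z": -0.1568,"rx": 0,"ry": 0,"rz": 0,"claw": 1},{"x": -0.019,"y": -0.0941,"z": -0.1568,"rx": 0,"ry": 0,"rz": 0,"claw": 1},{"x": -0.019,"y": -0.0941,"z": -0.1568,"rx": 0,"ry": 0,"rz": 0,"claw": 1}]}}

```text
time: 47.27
tool_pos: [0.5597, -0.0009, 0.2964]
tool_rot: [-3.141, 0.001, 0.352]
contact_force: [0.8, 0.0, 0.7]
opening: 0.0917
grip_force: 0.0
```

Run:
```python
from off import *
moved(0,0,-.1464);moved(-.019,-.0941,-.1568)
for i in range(3): read_camera("scene")
s=robot.observe(); p=[*s["tool_pos"],s["tool_rot"][2]]; print(np.round(s["tool_pos"],4),np.round(s["tool_rot"],4))
im,d=read_camera("wrist"); np.savez("fin.npz",im=im,d=d)
off("ref3.npz",(.5598,-.0001,.2969,.3526)); off("fin.npz",p)
a=np.load("ref3.npz")["im"]; cv2.imwrite("pics/cmp.png",np.vstack([a[90:240],im[90:240],cv2.absdiff(a,im)[90:240]]))
```

```text
cmd [ 0.5979 -0.0611  0.18    0.3522] meas [ 0.5597 -0.0009  0.2964] [-3.141e+00  1.300e-03  3.516e-01] t 47.2667
cmd [5.602e-01 2.000e-04 2.976e-01 3.522e-01] meas [ 0.5597 -0.0009  0.2964] [-3.141e+00  1.300e-03  3.516e-01] t 47.2667
[ 0.5598 -0.0007  0.2971] [-3.1415e+00  4.0000e-04  3.5200e-01]
ref3.npz jar [549.7  68.9] 32.8 (array([549. ,  69.3]), array([64.4, 63.7]), 18.4) 0.1164
ref3.npz spray [598.1 -61.5] 17.0 (array([598.2, -61.4]), array([32.9, 33. ]), 21.56) 0.1258
ref3.npz jugcap [509.5 -21.4] 11.7 (array([510., -21.]), array([21.8, 22.7]), 18.66) 0.1238
ref3.npz jug [510.1 -21.2] 33.4 (array([510.1, -21.2]), array([41., 58.]), 20.0) 0.0993
ref3.npz drum [576.1   3.5] 44.4 (array([572.6,   1.6]), array([57.6, 85.4]), 21.98) 0.0302
fin.npz jar [550.5  68.7] 32.8 (array([549.7,  68.7]), array([63.3, 64.3]), 18.88) 0.1164
fin.npz spray [598.4 -61.7] 17.0 (array([598.4, -61.5]), array([32.9, 32.8]), 65.71) 0.1258
fin.npz jugcap [509.5 -21.4] 11.9 (array([510.1, -21.6]), array([22.6, 22.7]), 19.95) 0.1238
fin.npz jug [510.1 -20.8] 33.8 (array([510.3, -21.4]), array([41.1, 57.8]), 20.25) 0.0992
fin.npz drum [575.3   3.6] 44.1 (array([575.6,   2.7]), array([29.5, 85.1]), 21.13) 0.036
```

View pics/cmp.png

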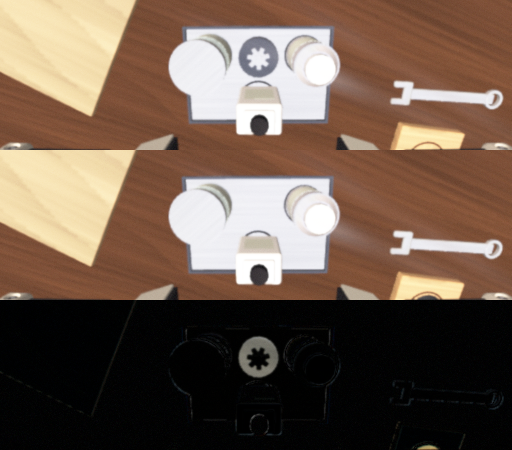

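The before and after views differ only by the drum, now on the block. The containers at (200,215), (318,218) and (258,275) in the stacked picture are within 1 mm of where they started.

```bash
python3 -c "
from cell import robot
print(robot.hand_in())"
```

```text
the job is handed in; nothing more can be done
None
```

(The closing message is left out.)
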